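# Unpack a clamped gauge tray and sort the plug gauges

## Task

Undo all three clamps of the gauge tray, swinging each strap well clear of the cover (about 80 degrees round or more): each one may have a right-hand or a left-hand thread, so try gently which way gives. Then lift off the clear cover and lay it flat in the middle of the rubber mat. Throw all the packing blocks from the tray into the waste bin and lay all the plug gauges flat in the tray, short ones in the narrow row, medium in the middle row, long in the wide row, leaving the loupe, lens cap and objective alone.

Things in the scene. Friction and masses are not known exactly. Their poses are not given: they have to be found in the camera images.
- tray: Fixed aluminium tray 130 (x) x 192 (y) mm, origin under its centre. Floor top at z = 6 mm, walls 5 mm thick to z = 30. Three rows along x, 120 mm long, parted by dividers 8 mm high: narrow row y -91 to -47 (short plugs), middle row y -43 to 15 (medium), wide row y 19 to 91 (long). Outside stand 3 clamp bosses, 28 mm wide, 34 high, at (-45, -120), (45, -120), (0, 120), each with a clamp.
- cover: Clear plastic cover plate 138 (x) x 196 (y) x 5 mm, about 0.2 kg, lying on the tray's walls and held down by the clamp straps. Origin: centre of its underside. In its centre on top stands a grey bar handle 40 mm long (its x) x 14 mm thick (its y) x 22 mm high, from 5 to 27 mm above the origin.
- mat: Black rubber mat fixed flat on the table, 220 (x) x 240 (y) x 3 mm, where the cover is laid. Origin: centre of its underside.
- bin: Grey open waste bin fixed to the table, 160 x 160 mm outside, 60 mm high, walls 4 mm. Origin: centre of its underside.
- clampA (a joint): Turn of strap clamp A about the vertical, rad: 0 = tight against its stop, strap over the cover; grows to 1.9 as it is undone. The thread may be right-hand (undoes anticlockwise seen from above) or left-hand (clockwise); nothing shows which. It gives only the undoing way, with 0.12 N m of friction, and stays where it is left.
- gripA (a point): Middle of the black bar grip on clamp A, on its turning axis, 58 mm above the table. Bar 42 mm long (point x), 12 mm thick (point y), 47 to 69 mm above the table. The steel strap below it (37 to 46 mm above the table, 12 mm wide) lies along point x, reaching 36 mm each way from the axis. The point turns with the clamp; the cover is free of the strap after 65 degrees.
- clampB (a joint): Turn of strap clamp B about the vertical, rad: 0 = tight against its stop, strap over the cover; grows to 1.9 as it is undone. The thread may be right-hand (undoes anticlockwise seen from above) or left-hand (clockwise); nothing shows which. It gives only the undoing way, with 0.12 N m of friction, and stays where it is left.
- gripB (a point): Middle of the black bar grip on clamp B, on its turning axis, 58 mm above the table. Bar 42 mm long (point x), 12 mm thick (point y), 47 to 69 mm above the table. The steel strap below it (37 to 46 mm above the table, 12 mm wide) lies along point x, reaching 36 mm each way from the axis. The point turns with the clamp; the cover is free of the strap after 65 degrees.
- clampC (a joint): Turn of strap clamp C about the vertical, rad: 0 = tight against its stop, strap over the cover; grows to 1.9 as it is undone. The thread may be right-hand (undoes anticlockwise seen from above) or left-hand (clockwise); nothing shows which. It gives only the undoing way, with 0.12 N m of friction, and stays where it is left.
- gripC (a point): Middle of the black bar grip on clamp C, on its turning axis, 58 mm above the table. Bar 42 mm long (point x), 12 mm thick (point y), 47 to 69 mm above the table. The steel strap below it (37 to 46 mm above the table, 12 mm wide) lies along point x, reaching 36 mm each way from the axis. The point turns with the clamp; the cover is free of the strap after 65 degrees.
- block1: Brown cork packing block 24 x 30 x 20 mm high (x, y, z), 20 g, lying in a row of the tray under the cover. Origin: centre of its underside. None if absent.
- block2: Brown cork packing block 26 x 34 x 20 mm high (x, y, z), 20 g, lying in a row of the tray under the cover. Origin: centre of its underside. None if absent.
- block3: Brown cork packing block 24 x 38 x 20 mm high (x, y, z), 20 g, lying in a row of the tray under the cover. Origin: centre of its underside. None if absent.
- plug_a: Short steel double-ended plug gauge, 34 mm long along its x, 40 g: a dark square handle 20 mm long and 14 x 14 mm in section with a bright pin 10 mm in diameter out of each end. Origin: its centre (7 mm above what it lies on). None if absent.
- plug_b: Short steel double-ended plug gauge, 34 mm long along its x, 40 g: a dark square handle 20 mm long and 14 x 14 mm in section with a bright pin 10 mm in diameter out of each end. Origin: its centre (7 mm above what it lies on). None if absent.
- plug_c: Medium steel double-ended plug gauge, 48 mm long along its x, 40 g: a dark square handle 20 mm long and 14 x 14 mm in section with a bright pin 10 mm in diameter out of each end. Origin: its centre (7 mm above what it lies on). None if absent.
- plug_d: Medium steel double-ended plug gauge, 48 mm long along its x, 40 g: a dark square handle 20 mm long and 14 x 14 mm in section with a bright pin 10 mm in diameter out of each end. Origin: its centre (7 mm above what it lies on). None if absent.
- plug_e: Long steel double-ended plug gauge, 62 mm long along its x, 40 g: a dark square handle 20 mm long and 14 x 14 mm in section with a bright pin 10 mm in diameter out of each end. Origin: its centre (7 mm above what it lies on). None if absent.
- plug_f: Long steel double-ended plug gauge, 62 mm long along its x, 40 g: a dark square handle 20 mm long and 14 x 14 mm in section with a bright pin 10 mm in diameter out of each end. Origin: its centre (7 mm above what it lies on). None if absent.
- loupe: Black loupe, 34 mm across, 30 mm high, a bystander to be left alone. Origin: centre of its underside.
- lenscap: Black lens cap, 36 mm across, 12 mm high, a bystander to be left alone. Origin: centre of its underside.
- objective: Brass microscope objective standing upright, 30 mm across, 42 mm high, a bystander to be left alone. Origin: centre of its underside.

How it is judged:
On the way, in this order (a step that is already met when the one before it is completed fails the run):
1. every clamp is undone by more than 1.2 rad (value of joint each of clampA, clampB, clampC above 1.2 rad), for 0.2 s.
2. the cover lies flat on the mat, its centre within 50 mm of the mat's centre along each side (x of cover in the frame of mat between -0.05 and 0.05 m and y of cover in the frame of mat between -0.05 and 0.05 m and height (world z) of cover below 0.01 m and angle between cover's own z axis and vertical below 0.1 rad and linear speed of cover below 0.02 m/s), for 0.2 s.
At the end, for the whole second after the job is handed in: All clamps undone over 1.2 rad; cover at rest flat on the mat, centre within 50 mm of the mat's centre along each side; all packing blocks at rest in the bin; every plug gauge at rest, flat (within 0.17 rad) on the tray floor, its centre in the row of its length (all of step 1 and all of step 2 and x of block1 in the frame of bin between -0.078 and 0.078 m and y of block1 in the frame of bin between -0.078 and 0.078 m and height (world z) of each of block1, block2, block3 below 0.055 m and linear speed of each of block1, block2, block3, plug_a, plug_b, plug_c, plug_d, plug_e, plug_f below 0.02 m/s and x of block2 in the frame of bin between -0.078 and 0.078 m and y of block2 in the frame of bin between -0.078 and 0.078 m and x of block3 in the frame of bin between -0.078 and 0.078 m and y of block3 in the frame of bin between -0.078 and 0.078 m and y of plug_a in the frame of tray between -0.091 and -0.047 m and x of plug_a in the frame of tray between -0.06 and 0.06 m and height (world z) of each of plug_a, plug_b, plug_c, plug_d, plug_e, plug_f below 0.019 m and angle between plug_a's own x axis and vertical between 1.4 and 1.74 rad and y of plug_b in the frame of tray between -0.091 and -0.047 m and x of plug_b in the frame of tray between -0.06 and 0.06 m and angle between plug_b's own x axis and vertical between 1.4 and 1.74 rad and y of plug_c in the frame of tray between -0.043 and 0.015 m and x of plug_c in the frame of tray between -0.06 and 0.06 m and angle between plug_c's own x axis and vertical between 1.4 and 1.74 rad and y of plug_d in the frame of tray between -0.043 and 0.015 m and x of plug_d in the frame of tray between -0.06 and 0.06 m and angle between plug_d's own x axis and vertical between 1.4 and 1.74 rad and y of plug_e in the frame of tray between 0.019 and 0.091 m and x of plug_e in the frame of tray between -0.06 and 0.06 m and angle between plug_e's own x axis and vertical between 1.4 and 1.74 rad and y of plug_f in the frame of tray between 0.019 and 0.091 m and x of plug_f in the frame of tray between -0.06 and 0.06 m and angle between plug_f's own x axis and vertical between 1.4 and 1.74 rad); the robot touches nothing.
It fails at once if loupe moved by more than 40 mm (distance of loupe from where it was at the start of the episode above 0.04 m).
It fails at once if lenscap moved by more than 40 mm (distance of lenscap from where it was at the start of the episode above 0.04 m).
It fails at once if objective moved by more than 40 mm (distance of objective from where it was at the start of the episode above 0.04 m).
Of block1, block2, block3 only 2 to 3 are there at a start; the rules pass over those that are not, and their reading is None.
Of plug_a, plug_b, plug_c, plug_d, plug_e, plug_f only 3 to 5 are there at a start; the rules pass over those that are not, and their reading is None.
At some moment in a run one of plug_a, plug_b, plug_c, plug_d, plug_e, plug_f may be knocked a few centimetres aside while the robot is not near it.
Once in a run the grip may slacken for a moment while it holds something.
It also fails if it takes over 210 s, if anything falls off the work surface, if the arm or the gripper's body presses on something with over 40 N, if the wrist force passes 120 N, or if a joint passes its speed limit or range.

## Robot

A 7-joint arm with a two-finger parallel gripper is mounted at the origin on the work surface. World frame = base frame: x ahead of the robot, y to its left, z up, the work surface at z = 0. Lengths are in m, angles in rad, forces in N, time in s.
With the tool pointing down it reaches from about 0.4 to 0.85 m from the base axis. Payload 10.4 kg.
Tool frame: the origin (TCP) lies on the centre line of the jaws, within the pads' length; the fingertips stand 14 mm ahead of it and the grasp point (between the pads) lies 5 mm behind it; z points along the fingers, y is the line along which they close (so a half turn about z gives the same grasp; the last joint's range is limited). The gripper opens to 87 mm and grips with 3 to 60 N. Pads are 19 mm wide; open, the fingers measure 117 mm over their backs; the gripper's body (75 mm by 190 mm) begins 51 mm behind the grasp point.
Start: joints at [-1.36, 0.332, -0.065, 1.46, 0.022, 1.35, -0.088], TCP at [0.145, 0.608, 0.237] pointing down, gripper open.
Joint ranges: [-2.6, 2.6], [-0.5, 2.12], [-1.47, 1.34], [0.16, 2.42], [-1.27, 4.41], [0.06, 2.06], [-2.6, 2.6]. Speed limits (rad/s): [2.22, 2.22, 2.79, 2.79, 3.14, 3.14, 3.14].

## Interface

Orientations are given as a unit quaternion [x, y, z, w].
In Python, from station import readout, read_camera, r gives the robot as it stands.
- The arm moves only by the tool arm_command, never from a script. Its argument "series" is text: rows parted by semicolons, each of 5 numbers parted by spaces: the opening, from 0 (shut) to 1 (fully open), then the shift along the world's x, y, z in m, then the turn about the world's z in degrees. In form: grip tx ty tz spin; .... A call has exactly 8 rows; each row shifts and turns the commanded pose from where the row before left it; what a row does not reach is not made up. A row lasts 1/10 s, in which the tool goes at most 50 mm and 8.59 degrees, less where a joint would pass 70% of its speed; a pose out of reach is approached as far as the arm can. A call with a gripper value outside its range is refused whole. The fingers move at their own pace and stop on an object; the grip force is fixed at half the most. Time passes only in rows, so rows that do not move let the fingers close, or fill a call up. It gives the time, the measured TCP pose, the force, the opening and the grip force at its end, in the units of the state.
- readout.get_state(): the state, without advancing time (a new reading comes with each control period).
- read_camera(name): name is "side" or "top"; returns a dict with "color" (420x560x3 uint8, red, green, blue), "intrinsics" (3x3 intrinsics, pixels), "D" ([k1, k2, p1, p2, k3] as OpenCV has them; the pictures are not rectified), "rvec" (rotation vector, rad) and "tvec" (3), from world to camera coordinates, as OpenCV has them. Camera axes: x right, y down, z forward; pixel columns grow to the right and rows downward; lengths in m; the calibration is good to about 2 mm. A picture is of the moment at which its call begins. There is no depth.
- r.hand_in(): hands the job in; it is judged then, once.
The state is a dict: "clock": time; "qpos": joint angles; "joint_vel": joint speeds; "joint_torque": joint torques, N m; "position": TCP position; "ee_rot": TCP orientation; "contact_force": force on the tool from outside, world axes, zero at the start; "wrist_torque": the same for the moment, N m; "grip_width": finger opening in m; "gripper_force": force on a finger pad.
Only numpy, scipy, OpenCV 4.12 (cv2) and the standard library are available. Lean on these libraries where they do the work, as an engineer would, in place of code of your own. Each camera call takes 0.05 s, during which the arm holds its last target. There are 200 camera calls.

## Working session

There is one attempt and no reset: what is moved stays moved. The work goes in short steps, Python scripts to look and compute and a tool call to move; the robot and the scene stay as the last step left them, time stands still between calls to the robot, and variables do not carry over. Pictures are saved under pics/ and viewed, at most 14 in all, crops included, and the job is handed in when it is done.

Besides the shell and the picture viewer there is one more tool, called as name(argument=value, ...) on one line, values as JSON. arm_command: Moves the arm, as the interface text tells. Its arguments: {"type":"object","properties":{"series":{"type":"string"}},"required":["series"]}

```bash
mkdir -p pics; ls; cat > h.py <<'E'
import numpy as np, cv2
from station import readout, read_camera, r
def snap(name, fn=None):
    c=read_camera(name)
    if fn: cv2.imwrite('pics/'+fn, c['color'][:,:,::-1])
    return c
def ray(c,uv,z):
    "pixel(s) -> world points on plane z"
    uv=np.array(uv,float).reshape(-1,1,2)
    n=cv2.undistortPoints(uv,c['intrinsics'],np.array(c['D'],float)).reshape(-1,2)
    R=cv2.Rodrigues(np.array(c['rvec'],float))[0];t=np.array(c['tvec'],float).reshape(3)
    o=-R.T@t; d=np.c_[n,np.ones(len(n))]@R
    return o+d*((z-o[2])/d[:,2])[:,None]
def proj(c,P):
    return cv2.projectPoints(np.array(P,float).reshape(-1,1,3),np.array(c['rvec'],float),np.array(c['tvec'],float),c['intrinsics'],np.array(c['D'],float))[0].reshape(-1,2)
def st():
    s=readout.get_state(); print({k:np.round(s[k],3).tolist() for k in ['clock','position','ee_rot','contact_force','grip_width','gripper_force','qpos']})
    return s
E
python3 - <<'E'
from h import *
st()
for n in ['top','side']:
    c=snap(n,n+'0.png'); R=cv2.Rodrigues(np.array(c['rvec'],float))[0]; print(n,-R.T@np.array(c['tvec']).reshape(3),R.round(2).tolist())
E
```

```text
pics
{'clock': 0.0, 'position': [0.145, 0.608, 0.236], 'ee_rot': [0.117, 0.993, -0.001, -0.0], 'contact_force': [-1.208, -1.345, -0.332], 'grip_width': 0.087, 'gripper_force': 0.0, 'qpos': [-1.36, 0.333, -0.065, 1.461, 0.022, 1.35, -0.088]}
top [0.41027616 0.02036155 0.98914699] [[0.01, -1.0, 0.02], [-0.98, -0.01, -0.2], [0.2, -0.02, -0.98]]
side [0.1947006  0.40120795 0.78213583] [[-0.71, -0.7, -0.02], [-0.54, 0.56, -0.63], [0.45, -0.44, -0.78]]
```

View pics/top0.png

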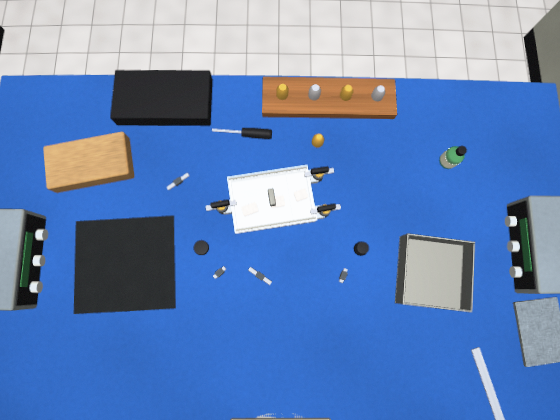

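View pics/side0.png

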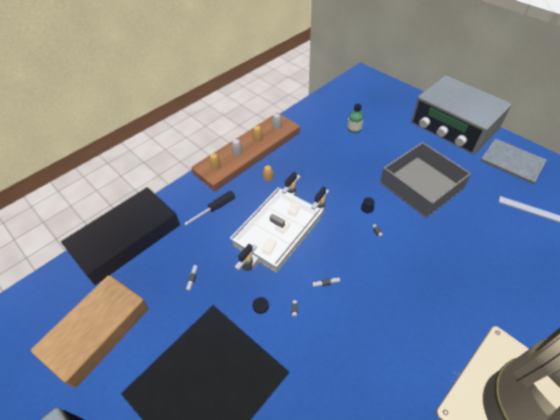

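```bash
python3 - <<'E'
from h import *
c=snap('top'); s=snap('side')
print(proj(c,[[0,0,0],[.145,.608,.237],[.4,0,0],[.4,.1,0]]))
a=cv2.resize(c['color'][150:260,190:350],None,fx=5,fy=5,interpolation=cv2.INTER_CUBIC)
cv2.imwrite('pics/t1.png',a[:,:,::-1])
g=s['color'][160:290,220:350]; cv2.imwrite('pics/s1.png',cv2.resize(g,None,fx=4.6,fy=4.6,interpolation=cv2.INTER_CUBIC)[:,:,::-1])
hsv=cv2.cvtColor(c['color'],cv2.COLOR_RGB2HSV)
m=((cv2.inRange(hsv,(105,120,60),(125,255,255))==0)*255).astype(np.uint8)
cs,_=cv2.findContours(m,cv2.RETR_EXTERNAL,cv2.CHAIN_APPROX_NONE)
for k in cs:
    A=cv2.contourArea(k)
    if A>15:
        (x,y),(w,h),t=cv2.minAreaRect(k); print(round(x,1),round(y,1),'wh',round(w,1),round(h,1),round(t),'A',A,'world',ray(c,(x,y),0.007)[0].round(3), (ray(c,cv2.boxPoints(((x,y),(w,h),t)),.007)[:,:2].round(3).tolist()))
E
```

```text
[[279.8847339  472.51012169]
 [-63.74361944 432.36188565]
 [280.77078753 289.86112566]
 [238.15368074 289.59803464]]
280.0 416.0 wh 100.0 6.0 0 A 155.5 world [0.122 0.001 0.007] [[0.115, 0.112], [0.128, 0.112], [0.128, -0.111], [0.115, -0.111]]
487.4 384.1 wh 76.9 9.4 71 A 630.0 world [ 0.184 -0.478  0.007] [[0.263, -0.442], [0.27, -0.464], [0.107, -0.515], [0.1, -0.493]]
540.1 331.2 wh 66.3 44.9 81 A 2616.0 world [ 0.301 -0.618  0.007] [[0.369, -0.555], [0.385, -0.67], [0.232, -0.682], [0.219, -0.569]]
343.0 275.1 wh 6.3 14.9 18 A 65.5 world [ 0.435 -0.146  0.007] [[0.42, -0.133], [0.453, -0.145], [0.449, -0.159], [0.416, -0.147]]
259.7 275.5 wh 26.6 5.5 34 A 107.5 world [0.433 0.05  0.007] [[0.445, 0.08], [0.455, 0.072], [0.421, 0.02], [0.411, 0.027]]
219.3 271.8 wh 5.7 14.8 45 A 66.5 world [0.441 0.145 0.007] [[0.433, 0.161], [0.458, 0.138], [0.449, 0.128], [0.424, 0.152]]
360.5 248.0 wh 12.0 13.0 90 A 127.5 world [ 0.499 -0.19   0.007] [[0.513, -0.175], [0.513, -0.206], [0.485, -0.205], [0.484, -0.174]]
201.0 247.5 wh 13.0 14.0 90 A 145.5 world [0.497 0.19  0.007] [[0.513, 0.207]
[... 774 characters left out ...]
], [0.718, -0.128], [0.573, -0.147], [0.521, 0.17]]
452.8 156.3 wh 18.4 29.0 45 A 407.5 world [ 0.731 -0.434  0.007] [[0.721, -0.389], [0.776, -0.447], [0.742, -0.479], [0.687, -0.42]]
318.0 140.0 wh 14.0 12.0 90 A 128.5 world [ 0.769 -0.092  0.007] [[0.787, -0.077], [0.788, -0.107], [0.751, -0.106], [0.75, -0.076]]
87.4 161.9 wh 49.0 90.6 79 A 4137.0 world [0.706 0.482 0.007] [[0.747, 0.613], [0.792, 0.389], [0.667, 0.356], [0.623, 0.574]]
241.4 131.6 wh 59.3 9.2 4 A 303.0 world [0.789 0.101 0.007] [[0.782, 0.176], [0.806, 0.175], [0.796, 0.026], [0.771, 0.027]]
279.5 62.0 wh 124.0 559.0 90 A 53046.0 world [0.984 0.006 0.007] [[1.177, 0.787], [1.21, -0.797], [0.826, -0.734], [0.807, 0.724]]
```

View pics/t1.png

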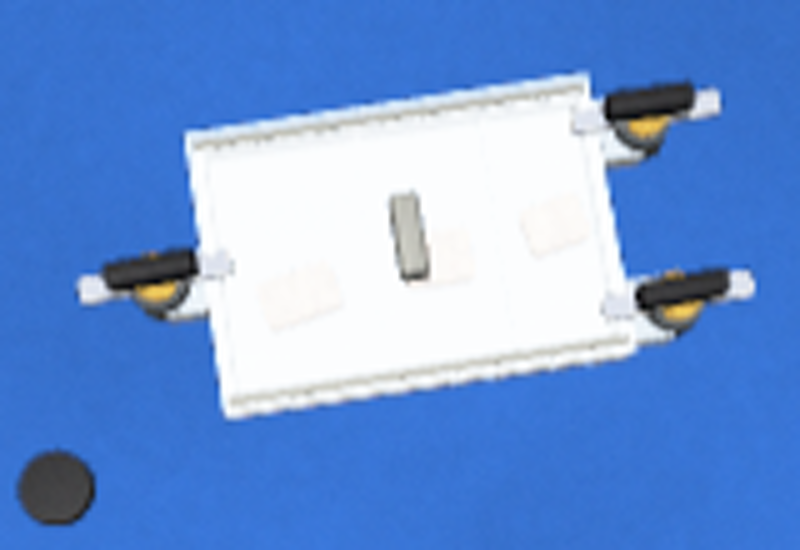

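View pics/s1.png

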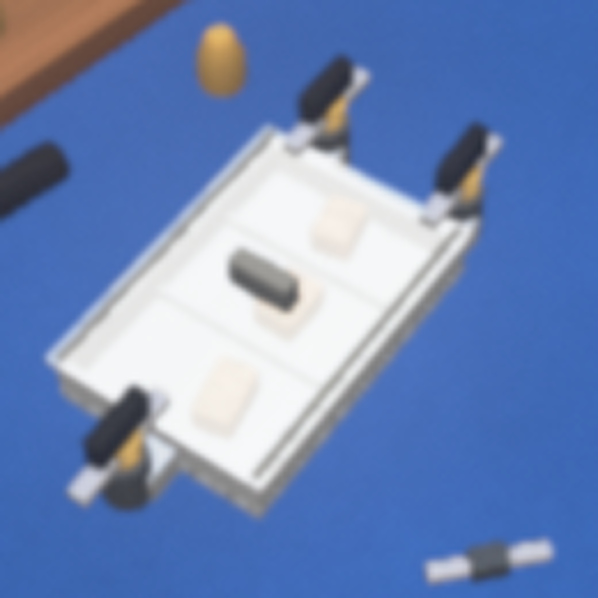

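```bash
python3 - <<'E'
from h import *
C={n:snap(n) for n in ['top','side']}
def comps(n,box,zc):
    c=C[n];x0,y0,x1,y1=box
    m=np.zeros((420,560),np.uint8); m[y0:y1,x0:x1]=(c['color'][y0:y1,x0:x1].max(2)<75)*255
    k,l,s,ce=cv2.connectedComponentsWithStats(m)
    for i in range(1,k):
        if s[i,4]>8:
            p=np.argwhere(l==i)[:,::-1]; (x,y),wh,t=cv2.minAreaRect(p.astype(np.float32))
            w=ray(c,p,zc)[:,:2]; d=w-w.mean(0); u=np.linalg.svd(d)[2][0]
            print(n,s[i,4],ce[i].round(1),'c',w.mean(0).round(4),'ang',round(np.degrees(np.arctan2(u[1],u[0]))%180,1),'len',np.ptp(d@u).round(3))
comps('top',(205,160,345,225),.061); comps('side',(230,170,335,270),.061)
print('handle')
for n in C:
    c=C[n]['color'].astype(int); m=((c.max(2)<185)&(np.ptp(c,axis=2)<35)&(c.max(2)>75))
    box=(262,184,284,212) if n=='top' else (262,205,300,235)
    q=np.zeros_like(m); q[box[1]:box[3],box[0]:box[2]]=1
    p=np.argwhere(m&q)[:,::-1]; w=ray(C[n],p,.05)[:,:2]; print(n,len(p),w.mean(0).round(4))
E
```

```text
top 90 [319.1 170.2] c [ 0.6747 -0.087 ] ang 101.1 len 0.04
top 94 [219.8 203.7] c [0.593  0.1415] ang 101.4 len 0.04
top 87 [325.6 207.7] c [ 0.5858 -0.1007] ang 103.2 len 0.041
side 59 [290.4 179.5] c [ 0.6742 -0.0856] ang 105.0 len 0.043
side 53 [320.  194.5] c [ 0.5854 -0.0996] ang 105.7 len 0.044
side 23 [231.1 195.8] c [0.7422 0.0564] ang 143.7 len 0.024
side 82 [244.9 253. ] c [0.5917 0.1443] ang 105.4 len 0.04
side 21 [247.4 266.8] c [0.5613 0.1641] ang 48.4 len 0.013
handle
top 46 [0.6083 0.0236]
side 124 [0.6109 0.026 ]
```

arm_command(series="1 0 0 0 0; 1 0.03 -0.03 0 -8; 1 0.03 -0.04 0 -8; 1 0.03 -0.04 0 -8; 1 0.03 -0.04 0 -8; 1 0.03 -0.04 0 -8; 1 0.03 -0.04 0 -8; 1 0.03 -0.04 0 -8")

```text
clock: 1.1
position: [0.3557, 0.3362, 0.2369]
ee_rot: [0.572, 0.821, 0.0, -0.0]
contact_force: [0.1, -0.2, 1.0]
grip_width: 0.0875
gripper_force: 0.0
```

arm_command(series="1 0.034 -0.028 0 -3; 1 0.034 -0.028 0 -3; 1 0.034 -0.028 0 -3; 1 0.034 -0.028 0 0; 1 0.034 -0.028 0 0; 1 0.034 -0.028 0 0; 0.5 0.032 -0.026 0 0; 0.5 0 0 -0.03 0")

```text
clock: 1.9
position: [0.596, 0.1387, 0.2097]
ee_rot: [0.635, 0.773, 0.002, 0.003]
contact_force: [-0.1, -0.2, 0.5]
grip_width: 0.078
gripper_force: 0.0
```

arm_command(series="0.5 0 0 -0.04 0; 0.5 0 0 -0.04 0; 0.5 0 0 -0.04 0; 0.5 0 0 -0.02 0; 0.5 0 0 0 0; 0.5 0 0 0 0; 0.5 0 0 0 0; 0.5 0 0 0 0")

```text
clock: 2.7
position: [0.5918, 0.1443, 0.0683]
ee_rot: [0.632, 0.775, 0.001, 0.001]
contact_force: [-0.6, -0.5, -0.5]
grip_width: 0.0436
gripper_force: 0.0
```

```bash
python3 - <<'E'
from h import *
st()
c=snap('side'); g=c['color'][200:300,190:310]; cv2.imwrite('pics/s2.png',cv2.resize(g,None,fx=5,fy=5,interpolation=cv2.INTER_CUBIC)[:,:,::-1])
E
```

```text
{'clock': 2.7, 'position': [0.592, 0.144, 0.068], 'ee_rot': [0.632, 0.775, 0.001, 0.001], 'contact_force': [-0.621, -0.529, -0.519], 'grip_width': 0.044, 'gripper_force': 0.0, 'qpos': [-0.66, 0.465, 0.437, 1.709, -0.226, 1.015, 0.058]}
```

View pics/s2.png

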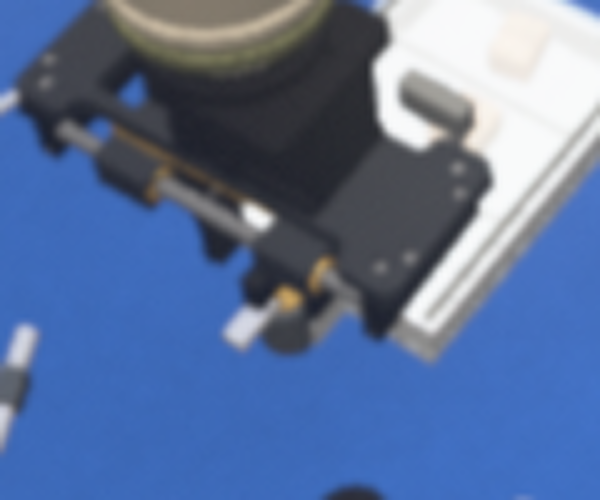

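The picture shows the gripper over clamp C, with its bar (about crop 265,285) between the fingers and the jaws across it. I'll lower a little, close, and try a gentle turn.

arm_command(series="0.5 0 -0.002 -0.008 0; 0.1 0 0 0 0; 0.1 0 0 0 0; 0.1 0 0 0 0; 0.1 0 0 0 0; 0.1 0 0 0 0; 0.1 0 0 0 0; 0.1 0 0 0 0")

```text
clock: 3.55
position: [0.5924, 0.1424, 0.0589]
ee_rot: [0.632, 0.775, 0.001, 0.001]
contact_force: [7.8, 1.7, -5.3]
grip_width: 0.0117
gripper_force: 30.0
```

arm_command(series="0.1 0 0 0 3; 0.1 0 0 0 3; 0.1 0 0 0 0; 0.1 0 0 0 0; 0.1 0 0 0 0; 0.1 0 0 0 0; 0.1 0 0 0 0; 0.1 0 0 0 0")

```text
clock: 4.35
position: [0.5924, 0.1422, 0.059]
ee_rot: [0.591, 0.807, 0.001, 0.001]
contact_force: [7.2, 1.4, -4.8]
grip_width: 0.0128
gripper_force: 31.2
```

```bash
cat > w.py <<'E'
from h import *
s=readout.get_state(); q=s['ee_rot']
print('clk',round(s['clock'],2),'pos',np.round(s['position'],4),'toolY deg',round(np.degrees(2*np.arctan2(q[1],q[0]))-90,1),'tq',np.round(s['wrist_torque'],2),'F',np.round(s['contact_force'],1),'w',round(s['grip_width'],4),'gf',round(s['gripper_force'],1),'q7',np.round(s['qpos'][-1],2),'tilt',np.round(np.abs(q[2:]),3))
E
python3 w.py
```

```text
clk 4.35 pos [0.5924 0.1422 0.059 ] toolY deg 17.5 tq [ 0.19 -1.63 -0.69] F [ 7.2  1.4 -4.8] w 0.0128 gf 31.2 q7 0.16 tilt [0.001 0.001]
```

Torque −0.69 N·m and the jaws spreading say anticlockwise is blocked; try the other way.

arm_command(series="0.1 0 0 0 -6; 0.1 0 0 0 -4; 0.1 0 0 0 -4; 0.1 0 0 0 -4; 0.1 0 0 0 0; 0.1 0 0 0 0; 0.1 0 0 0 0; 0.1 0 0 0 0")

```text
clock: 5.15
position: [0.5925, 0.1424, 0.059]
ee_rot: [0.71, 0.705, 0.002, 0.001]
contact_force: [8.0, 1.5, -6.1]
grip_width: 0.0118
gripper_force: 30.0
```

```bash
python3 w.py
```

```text
clk 5.15 pos [0.5925 0.1424 0.059 ] toolY deg -0.4 tq [ 0.19 -1.62 -0.1 ] F [ 8.   1.5 -6.1] w 0.0118 gf 30.0 q7 -0.13 tilt [0.002 0.001]
```

arm_command(series="0.1 0 0 0 -8; 0.1 0 0 0 -8; 0.1 0 0 0 -8; 0.1 0 0 0 -8; 0.1 0 0 0 -8; 0.1 0 0 0 -8; 0.1 0 0 0 -8; 0.1 0 0 0 -8")

```text
clock: 5.95
position: [0.5929, 0.1421, 0.0591]
ee_rot: [0.976, 0.219, 0.002, 0.001]
contact_force: [10.6, 0.2, -8.1]
grip_width: 0.0118
gripper_force: 30.0
```

arm_command(series="0.1 0 0 0 -8; 0.1 0 0 0 -8; 0.1 0 0 0 -3; 0.1 0 0 0 0; 0.1 0 0 0 0; 0.1 0 0 0 0; 0.1 0 0 0 0; 0.1 0 0 0 0")

```text
clock: 6.75
position: [0.5929, 0.142, 0.0591]
ee_rot: [0.998, 0.057, 0.002, 0.0]
contact_force: [10.0, 0.7, -6.7]
grip_width: 0.0118
gripper_force: 30.0
```

```bash
python3 w.py
```

```text
clk 6.75 pos [0.5929 0.142  0.0591] toolY deg -83.4 tq [-0.04 -2.02 -0.1 ] F [10.   0.7 -6.7] w 0.0118 gf 30.0 q7 -1.42 tilt [0.002 0.   ]
```

arm_command(series="0.5 0 0 0 0; 0.5 0 0 0 0; 0.5 0 0 0.02 0; 0.5 0 0 0.04 0; 0.5 0 -0.02 0.01 8; 0.5 0 -0.02 0 8; 0.5 0 -0.02 0 8; 0.5 0 -0.02 0 8")

```text
clock: 7.55
position: [0.5905, 0.0615, 0.1287]
ee_rot: [0.943, 0.333, -0.0, -0.0]
contact_force: [0.0, -0.5, 0.1]
grip_width: 0.0437
gripper_force: 0.0
```

arm_command(series="0.5 -0.001 -0.02 0 8; 0.5 -0.001 -0.02 0 8; 0.5 -0.001 -0.02 0 8; 0.5 -0.001 -0.02 0 8; 0.5 -0.001 -0.02 0 8; 0.5 -0.001 -0.02 0 8; 0.5 -0.001 -0.02 0 8; 0.5 0 -0.022 0 6")

```text
clock: 8.35
position: [0.5834, -0.1004, 0.1286]
ee_rot: [0.636, 0.771, 0.0, -0.0]
contact_force: [-0.5, 0.1, -0.3]
grip_width: 0.0438
gripper_force: 0.0
```

```bash
python3 w.py
```

```text
clk 8.35 pos [ 0.5834 -0.1004  0.1286] toolY deg 11.0 tq [-0.13  0.04  0.02] F [-0.5  0.1 -0.3] w 0.0438 gf 0.0 q7 0.47 tilt [0. 0.]
```

arm_command(series="0.5 0.002 0 -0.035 0; 0.5 0 0 -0.034 0; 0.5 0 0 0 0; 0.1 0 0 0 0; 0.1 0 0 0 0; 0.1 0 0 0 0; 0.1 0 0 0 0; 0.1 0 0 0 0")

```text
clock: 9.15
position: [0.5859, -0.0999, 0.0603]
ee_rot: [0.639, 0.769, 0.0, 0.0]
contact_force: [-8.6, -1.6, 6.6]
grip_width: 0.0131
gripper_force: 4.7
```

arm_command(series="0.1 0 0 0 0; 0.1 0 0 0 0; 0.1 0 0 0 3; 0.1 0 0 0 3; 0.1 0 0 0 0; 0.1 0 0 0 0; 0.1 0 0 0 0; 0.1 0 0 0 0")

```text
clock: 9.95
position: [0.5852, -0.1002, 0.0601]
ee_rot: [0.598, 0.802, -0.0, -0.0]
contact_force: [-4.6, -0.1, 7.3]
grip_width: 0.0117
gripper_force: 30.0
```

```bash
python3 w.py
```

```text
clk 9.95 pos [ 0.5852 -0.1002  0.0601] toolY deg 16.6 tq [-0.09  1.11  0.1 ] F [-4.6 -0.1  7.3] w 0.0117 gf 30.0 q7 0.59 tilt [0. 0.]
```

Clamp A gives anticlockwise (0.1 N·m). Swing on.

arm_command(series="0.1 0 0 0 8; 0.1 0 0 0 8; 0.1 0 0 0 8; 0.1 0 0 0 8; 0.1 0 0 0 8; 0.1 0 0 0 8; 0.1 0 0 0 8; 0.1 0 0 0 8")

```text
clock: 10.75
position: [0.5839, -0.1017, 0.06]
ee_rot: [0.08, 0.997, -0.001, -0.002]
contact_force: [-11.5, -5.0, 11.7]
grip_width: 0.012
gripper_force: 30.0
```

arm_command(series="0.1 0 0 0 8; 0.1 0 0 0 8; 0.1 0 0 0 8; 0.1 0 0 0 0; 0.1 0 0 0 0; 0.1 0 0 0 0; 0.5 0 0 0 0; 0.5 0 0 0 0")

```text
clock: 11.55
position: [0.5858, -0.0999, 0.0597]
ee_rot: [-0.127, 0.992, 0.0, -0.0]
contact_force: [0.4, 0.7, -0.3]
grip_width: 0.0208
gripper_force: 0.0
```

```bash
python3 w.py
```

```text
clk 11.55 pos [ 0.5858 -0.0999  0.0597] toolY deg 104.6 tq [0.08 0.04 0.02] F [ 0.4  0.7 -0.3] w 0.0208 gf 0.0 q7 2.0 tilt [0. 0.]
```

arm_command(series="0.5 0 0 0.02 0; 0.5 0 0 0.04 0; 0.5 0 0 0.01 -8; 0.5 0.01 0.002 0 -8; 0.5 0.01 0.002 0 -8; 0.5 0.01 0.002 0 -8; 0.5 0.01 0.002 0 -8; 0.5 0.01 0.002 0 -8")

```text
clock: 12.35
position: [0.6361, -0.0894, 0.1296]
ee_rot: [0.29, 0.957, 0.0, -0.0]
contact_force: [-0.0, 0.1, 0.1]
grip_width: 0.0433
gripper_force: 0.0
```

arm_command(series="0.5 0.01 0.001 0 -8; 0.5 0.01 0.001 0 -8; 0.5 0.01 0.001 0 -8; 0.5 0.009 0 0 -8; 0.5 0 0 0 -8; 0.5 0 0 0 -5; 0.5 0 0 0 0; 0.5 0 0 0 0")

```text
clock: 13.15
position: [0.6747, -0.0866, 0.1295]
ee_rot: [0.631, 0.776, 0.0, -0.0]
contact_force: [1.1, 0.0, -0.1]
grip_width: 0.0434
gripper_force: 0.0
```

```bash
python3 w.py
```

```text
clk 13.15 pos [ 0.6747 -0.0866  0.1295] toolY deg 11.8 tq [-0.08  0.02  0.07] F [ 1.1  0.  -0.1] w 0.0434 gf 0.0 q7 0.46 tilt [0. 0.]
```

arm_command(series="0.5 0 0 -0.035 0; 0.5 0 0 -0.035 0; 0.5 0 0 0 0; 0.1 0 0 0 0; 0.1 0 0 0 0; 0.1 0 0 0 0; 0.1 0 0 0 0; 0.1 0 0 0 0")

```text
clock: 13.95
position: [0.6749, -0.0871, 0.0604]
ee_rot: [0.632, 0.775, 0.0, 0.0]
contact_force: [-9.4, -1.9, 7.3]
grip_width: 0.0133
gripper_force: 4.7
```

arm_command(series="0.1 0 0 0 0; 0.1 0 0 0 0; 0.1 0 0 0 3; 0.1 0 0 0 3; 0.1 0 0 0 0; 0.1 0 0 0 0; 0.1 0 0 0 0; 0.1 0 0 0 0")

```text
clock: 14.75
position: [0.6745, -0.0872, 0.0604]
ee_rot: [0.591, 0.807, -0.0, -0.0]
contact_force: [-3.9, -0.6, 6.6]
grip_width: 0.0117
gripper_force: 30.0
```

```bash
python3 w.py
```

```text
clk 14.75 pos [ 0.6745 -0.0872  0.0604] toolY deg 17.6 tq [-0.03  1.1   0.  ] F [-3.9 -0.6  6.6] w 0.0117 gf 30.0 q7 0.58 tilt [0. 0.]
```

arm_command(series="0.1 0 0 0 4; 0.1 0 0 0 4; 0.1 0 0 0 4; 0.1 0 0 0 4; 0.1 0 0 0 0; 0.1 0 0 0 0; 0.1 0 0 0 0; 0.1 0 0 0 0")

```text
clock: 15.55
position: [0.6743, -0.0874, 0.0603]
ee_rot: [0.473, 0.881, -0.0, -0.0]
contact_force: [-5.8, -0.5, 7.2]
grip_width: 0.0112
gripper_force: 30.0
```

```bash
python3 w.py
```

```text
clk 15.55 pos [ 0.6743 -0.0874  0.0603] toolY deg 33.6 tq [-0.05  1.22  0.12] F [-5.8 -0.5  7.2] w 0.0112 gf 30.0 q7 0.83 tilt [0. 0.]
```

arm_command(series="0.1 0 0 0 8; 0.1 0 0 0 8; 0.1 0 0 0 8; 0.1 0 0 0 8; 0.1 0 0 0 8; 0.1 0 0 0 8; 0.1 0 0 0 8; 0.1 0 0 0 8")

```text
clock: 16.35
position: [0.6739, -0.0881, 0.0603]
ee_rot: [-0.069, 0.998, -0.0, -0.001]
contact_force: [-7.2, -1.6, 7.5]
grip_width: 0.0118
gripper_force: 30.0
```

arm_command(series="0.1 0 0 0 8; 0.1 0 0 0 0; 0.1 0 0 0 0; 0.1 0 0 0 0; 0.5 0 0 0 0; 0.5 0 0 0 0; 0.5 0 0 0.03 0; 0.5 0 0 0.04 0")

```text
clock: 17.15
position: [0.6734, -0.0865, 0.128]
ee_rot: [-0.136, 0.991, 0.001, -0.002]
contact_force: [2.0, 0.1, -0.4]
grip_width: 0.0361
gripper_force: 0.0
```

arm_command(series="0.5 0 0.01 0.04 -8; 0.5 0 0.03 0.04 -8; 0.5 0 0.04 0.04 -8; 0.5 0 0.04 0 -8; 0.5 0 0.04 0 -8; 0.5 0 0.04 0 -8; 0.5 0 0.04 0 0; 0.5 0 0.04 0 0")

```text
clock: 17.95
position: [0.6746, 0.1904, 0.245]
ee_rot: [0.279, 0.96, 0.0, 0.0]
contact_force: [1.3, -0.2, 0.9]
grip_width: 0.0435
gripper_force: 0.0
```

```bash
python3 w.py; python3 - <<'E'
from h import *
c=snap('top'); g=c['color'][130:290,170:370]; cv2.imwrite('pics/t2.png',cv2.resize(g,None,fx=3.7,fy=3.7,interpolation=cv2.INTER_CUBIC)[:,:,::-1])
E
```

```text
clk 17.95 pos [0.6746 0.1904 0.245 ] toolY deg 57.6 tq [-0.01  0.03 -0.  ] F [ 1.3 -0.2  0.9] w 0.0435 gf 0.0 q7 0.74 tilt [0. 0.]
```

View pics/t2.png

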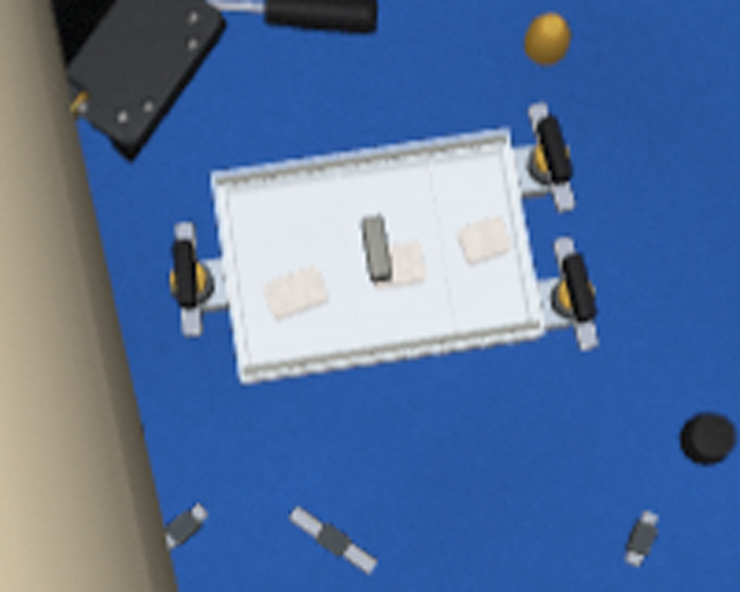

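All three straps now stand about 90° round, clear of the cover. The handle is at crop (377,248) with three blocks beneath the cover. Going to the handle.

arm_command(series="0.5 -0.01 -0.03 -0.02 8; 0.5 -0.01 -0.03 -0.03 8; 0.5 -0.01 -0.03 -0.03 8; 0.5 -0.01 -0.03 -0.02 8; 0.5 -0.01 -0.03 -0.02 8; 0.5 -0.013 -0.016 0 1; 0.5 0 0 0 0; 0.5 0 0 0 0")

```text
clock: 18.8
position: [0.612, 0.0225, 0.1253]
ee_rot: [-0.075, 0.997, 0.0, 0.0]
contact_force: [0.2, 0.4, 0.1]
grip_width: 0.0431
gripper_force: 0.0
```

```bash
python3 w.py; python3 - <<'E'
from h import *
c=snap('side'); g=c['color'][150:290,210:350]; cv2.imwrite('pics/s3.png',cv2.resize(g,None,fx=4,fy=4,interpolation=cv2.INTER_CUBIC)[:,:,::-1])
E
```

```text
clk 18.8 pos [0.612  0.0225 0.1253] toolY deg 98.6 tq [ 0.01  0.01 -0.01] F [0.2 0.4 0.1] w 0.0431 gf 0.0 q7 1.66 tilt [0. 0.]
```

View pics/s3.png

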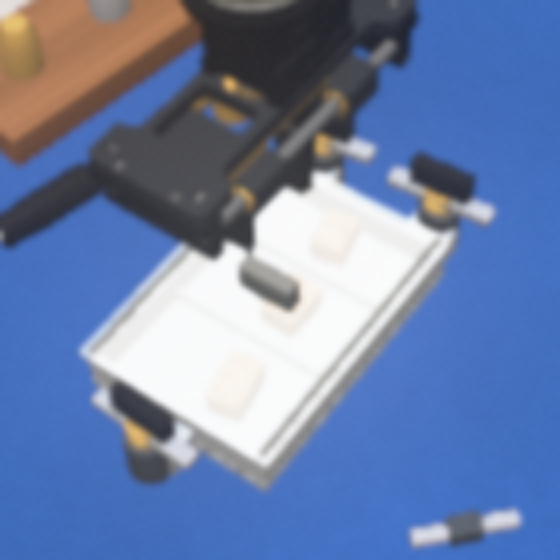

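The fingers are above the handle (crop 270,285) and aligned. Descend and grip.

arm_command(series="0.5 0 0.002 -0.04 0; 0.5 0 0 -0.032 0; 0.5 0 0 0 0; 0.5 0 0 0 0; 0 0 0 0 0; 0 0 0 0 0; 0 0 0 0 0; 0 0 0 0 0")

```text
clock: 19.65
position: [0.6119, 0.0245, 0.0531]
ee_rot: [-0.075, 0.997, 0.0, 0.0]
contact_force: [-0.1, 0.5, -0.1]
grip_width: 0.019
gripper_force: 0.0
```

arm_command(series="0 0 0 0 0; 0 0 0 0.01 0; 0 0 0 0.02 0; 0 0 0 0.02 0; 0 0 0 0.02 0; 0 0 0 0.01 0; 0 0 0 0 0; 0 0 0 0 0")

```text
clock: 20.45
position: [0.6114, 0.0244, 0.1323]
ee_rot: [-0.075, 0.997, 0.0, -0.0]
contact_force: [-0.3, -0.6, -2.0]
grip_width: 0.0138
gripper_force: 30.0
```

```bash
python3 w.py
```

```text
clk 20.45 pos [0.6114 0.0244 0.1323] toolY deg 98.6 tq [ 0.05 -0.04 -0.03] F [-0.3 -0.6 -2. ] w 0.0138 gf 30.0 q7 1.65 tilt [0. 0.]
```

arm_command(series="0 -0.005 0.012 0 0; 0 -0.01 0.022 0 0; 0 -0.01 0.022 0 0; 0 -0.01 0.022 0 0; 0 -0.01 0.022 0 -1; 0 -0.01 0.022 0 -1; 0 -0.01 0.022 0 -1; 0 -0.01 0.022 0 -1")

```text
clock: 21.25
position: [0.5351, 0.192, 0.1319]
ee_rot: [-0.04, 0.999, -0.0, -0.001]
contact_force: [-0.3, 0.4, -1.1]
grip_width: 0.0138
gripper_force: 30.0
```

arm_command(series="0 -0.01 0.022 0 -1; 0 -0.01 0.022 0 0; 0 -0.01 0.022 0 0; 0 -0.01 0.022 0 0; 0 -0.01 0.022 0 0; 0 -0.01 0.022 0 0; 0 -0.01 0.022 0 0; 0 -0.01 0.022 0 0")

```text
clock: 22.05
position: [0.4549, 0.3676, 0.1319]
ee_rot: [-0.032, 0.999, -0.0, -0.001]
contact_force: [-0.4, 0.1, -0.9]
grip_width: 0.014
gripper_force: 30.0
```

arm_command(series="0 0 0 -0.02 0; 0 0 0 -0.02 0; 0 0 0 -0.02 0; 0 0 0 -0.02 0; 0 0 0 -0.015 0; 0 0 0 0 0; 0 0 0 0 0; 0 0 0 0 0")

```text
clock: 22.85
position: [0.4572, 0.3669, 0.039]
ee_rot: [-0.031, 1.0, 0.001, 0.001]
contact_force: [0.3, 0.1, -1.8]
grip_width: 0.0138
gripper_force: 30.0
```

```bash
python3 w.py
```

```text
clk 22.85 pos [0.4572 0.3669 0.039 ] toolY deg 93.6 tq [0.04 0.04 0.02] F [ 0.3  0.1 -1.8] w 0.0138 gf 30.0 q7 0.87 tilt [0.001 0.001]
```

arm_command(series="0 0 0 -0.006 0; 0 0 0 -0.005 0; 0 0 0 -0.001 0; 0 0 0 0 0; 0.5 0 0 0 0; 0.5 0 0 0 0; 0.5 0 0 0 0; 0.5 0 0 0 0")

```text
clock: 23.65
position: [0.4568, 0.3664, 0.0259]
ee_rot: [-0.031, 1.0, 0.0, 0.0]
contact_force: [0.1, -0.5, -0.1]
grip_width: 0.0375
gripper_force: 0.0
```

arm_command(series="0.5 0 0 0 0; 0.5 0 0 0.02 0; 0.5 0 0 0.04 0; 0.5 0 0 0.05 0; 0.5 0.02 0.03 0.05 0; 0.5 0.04 0.03 0 0; 0.5 0.04 0.03 0 0; 0.5 0.04 0.03 0 0")

```text
clock: 24.45
position: [0.5944, 0.4819, 0.1773]
ee_rot: [-0.032, 0.999, 0.0, 0.001]
contact_force: [0.4, 1.4, 0.8]
grip_width: 0.0435
gripper_force: 0.0
```

```bash
python3 w.py; python3 - <<'E'
from h import *
c=snap('top'); g=c['color'][110:330,60:480]; cv2.imwrite('pics/t3.png',cv2.resize(g,None,fx=1.9,fy=1.9,interpolation=cv2.INTER_CUBIC)[:,:,::-1])
E
```

```text
clk 24.45 pos [0.5944 0.4819 0.1773] toolY deg 93.6 tq [ 0.04 -0.08 -0.03] F [0.4 1.4 0.8] w 0.0435 gf 0.0 q7 0.89 tilt [0.    0.001]
```

View pics/t3.png

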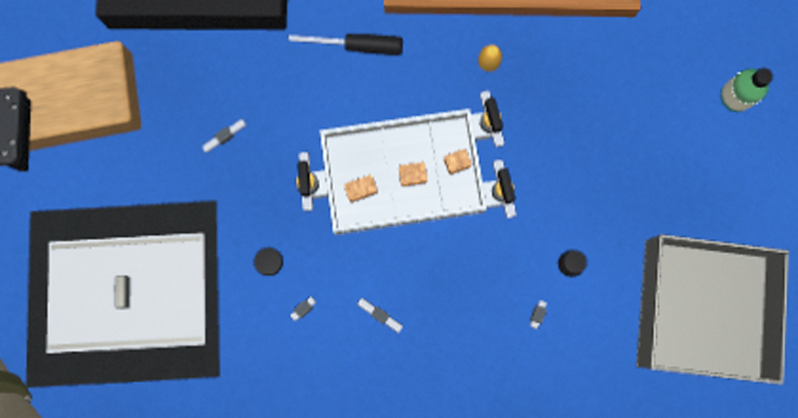

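Cover lies on the mat (crop 125,292). Three cork blocks show at (361,188), (412,174), (457,161); measure those and the plugs, with two-tone masks.

```bash
cat > m.py <<'E'
from h import *
def rep(c,m,z,amin,amax,tag):
    k,l,s,ce=cv2.connectedComponentsWithStats(m.astype(np.uint8))
    for i in range(1,k):
        if amin<s[i,4]<amax:
            p=np.argwhere(l==i)[:,::-1]; w=ray(c,p,z)[:,:2]; 
            if not(0.35<w[0,0]<0.85 and abs(w[0,1])<.32): continue
            (x,y),(a,b),t=cv2.minAreaRect((w*1000).astype(np.float32))
            if a<b: a,b,t=b,a,t+90
            d=w-w.mean(0); u=np.linalg.svd(d)[2][0]
            print(tag,s[i,4],ce[i].round(0),'c',w.mean(0).round(4),'box',round(x/1000,4),round(y/1000,4),'L,W',round(a),round(b),'long-axis deg',round(t%180),'pca',round(np.degrees(np.arctan2(u[1],u[0]))%180))
def blocks(c,z=.024):
    h=cv2.cvtColor(c['color'],cv2.COLOR_RGB2HSV); m=cv2.inRange(h,(5,60,110),(22,255,255))>0
    rep(c,m,z,40,400,'block')
def plugs(c,z=.008):
    h=cv2.cvtColor(c['color'],cv2.COLOR_RGB2HSV)
    m=cv2.inRange(h,(105,110,60),(125,255,255))==0
    rep(c,m,z,40,220,'obj')
E
python3 - <<'E'
from m import *
for n in ['top','side']:
    c=snap(n); print(n); blocks(c); plugs(c)
E
```

```text
top
block 113 [317. 140.] c [ 0.7613 -0.0879] box 0.7626 -0.0884 L,W 32 27 long-axis deg 179 pca 165
block 124 [300. 195.] c [ 0.6244 -0.0456] box 0.6246 -0.0457 L,W 30 24 long-axis deg 111 pca 113
block 152 [277. 201.] c [0.6076 0.0105] box 0.6077 0.0104 L,W 33 26 long-axis deg 100 pca 99
block 157 [249. 209.] c [0.5889 0.0759] box 0.5888 0.0758 L,W 37 24 long-axis deg 109 pca 112
obj 146 [318. 140.] c [ 0.7682 -0.0905] box 0.7685 -0.0914 L,W 37 30 long-axis deg 179 pca 165
obj 127 [177. 181.] c [0.6592 0.2543] box 0.659 0.2547 L,W 62 15 long-axis deg 126 pca 127
obj 162 [201. 247.] c [0.4974 0.1898] box 0.4973 0.1896 L,W 32 31 long-axis deg 47 pca 67
obj 146 [361. 248.] c [ 0.4983 -0.1899] box 0.4987 -0.1897 L,W 32 29 long-axis deg 90 pca 115
obj 79 [219. 272.] c [0.44   0.1452] box 0.4403 0.1451 L,W 33 13 long-axis deg 136 pca 133
obj 131 [260. 275.] c [0.4329 0.0501] box 0.4332 0.05 L,W 62 13 long-axis deg 57 pca 57
obj 81 [343. 275.] c [ 0.4346 -0.146 ] box 0.4345 -0.146 L,W 35 14 long-axis deg 157 pca 157
side
block 147 [268. 246.] c [0.5874 0.0786] box 0.5875 0.0787 L,W 42 23 long-axis deg 113 pca 116
obj 152 [191. 277.] c [0.6598 0.2541] box 0.6603 0.2543 L,W 65 15 long-axis deg 129 pca 128
obj 163 [326. 282.] c [0.4333 0.0499] box 0.4335 0.0497 L,W 64 16 long-axis deg 59 pca 57
obj 171 [260. 305.] c [0.4973 0.1906] box 0.4972 0.1903 L,W 33 28 long-axis deg 136 pca 140
obj 97 [294. 308.] c [0.4399 0.1449] box 0.4405 0.1448 L,W 37 13 long-axis deg 134 pca 132
```

arm_command(series="0.6 0.01 -0.05 0 0; 0.6 0.005 -0.05 0 0; 0.6 0 -0.05 0 0; 0.6 0 -0.05 0 0; 0.6 0 -0.05 0 0; 0.6 0 -0.05 0 0; 0.6 0 -0.05 0 0; 0.6 0 -0.05 0 0")

```text
clock: 25.4
position: [0.6064, 0.0797, 0.1776]
ee_rot: [-0.031, 1.0, 0.0, 0.001]
contact_force: [0.3, 0.3, -0.3]
grip_width: 0.0526
gripper_force: 0.0
```

arm_command(series="0.5 -0.009 -0.001 -0.02 -8; 0.5 -0.009 -0.001 -0.02 -8; 0.5 0 0 -0.02 -8; 0.5 0 0 -0.02 -8; 0.5 0 0 -0.02 -8; 0.5 0 0 0 -8; 0.5 0 0 0 -8; 0.5 0 0 0 -8")

```text
clock: 26.2
position: [0.5888, 0.0799, 0.0772]
ee_rot: [0.506, 0.863, 0.001, 0.0]
contact_force: [-0.3, 0.4, -0.3]
grip_width: 0.0434
gripper_force: 0.0
```

arm_command(series="0.5 0 0 0 -8; 0.5 0 0 -0.02 0; 0.5 0 0 -0.02 0; 0.5 0 0 -0.015 0; 0.5 0 0 0 0; 0.5 0 0 0 0; 0.5 0 0 0 0; 0.5 0 0 0 0")

```text
clock: 27.0
position: [0.5897, 0.0799, 0.0218]
ee_rot: [0.562, 0.827, 0.0, 0.0]
contact_force: [0.1, -0.2, 0.1]
grip_width: 0.0434
gripper_force: 0.0
```

```bash
python3 w.py; python3 - <<'E'
from h import *
c=snap('top'); P=ray(c,[(406.3,234.2),(474.2,242.6),(471.6,311),(403.7,304.7)],.06);print(P.round(3),P.mean(0))
E
```

```text
clk 27.0 pos [0.5897 0.0799 0.0218] toolY deg 21.6 tq [-0.06  0.05  0.01] F [ 0.1 -0.2  0.1] w 0.0434 gf 0.0 q7 0.28 tilt [0. 0.]
[[ 0.526 -0.285  0.06 ]
 [ 0.507 -0.444  0.06 ]
 [ 0.354 -0.426  0.06 ]
 [ 0.369 -0.272  0.06 ]] [ 0.4387504  -0.35667671  0.06      ]
```

arm_command(series="0 -0.001 -0.002 0 0; 0 0 0 0 0; 0 0 0 0 0; 0 0 0 0 0; 0 0 0 0 0; 0 0 0 0.03 0; 0 0 0 0.04 0; 0 0 0 0.04 0")

```text
clock: 27.85
position: [0.5883, 0.0778, 0.1324]
ee_rot: [0.562, 0.827, -0.0, -0.0]
contact_force: [0.8, -0.1, -0.1]
grip_width: 0.0241
gripper_force: 30.0
```

arm_command(series="0 -0.01 -0.035 0.01 0; 0 -0.01 -0.035 0 0; 0 -0.01 -0.035 0 0; 0 -0.01 -0.035 0 0; 0 -0.01 -0.035 0 0; 0 -0.01 -0.035 0 0; 0 -0.01 -0.035 0 0; 0 -0.015 -0.035 0 0")

```text
clock: 28.65
position: [0.5035, -0.2033, 0.1416]
ee_rot: [0.562, 0.827, 0.0, 0.0]
contact_force: [0.6, -0.1, 0.1]
grip_width: 0.0238
gripper_force: 30.0
```

arm_command(series="0 -0.015 -0.035 0 0; 0 -0.015 -0.035 0 0; 0 -0.015 -0.035 0 0; 0 -0.015 -0.035 0 0; 0 -0.005 -0.015 0 0; 0 0 0 -0.03 0; 0 0 0 -0.03 0; 0 0 0 0 0")

```text
clock: 29.45
position: [0.4368, -0.3555, 0.0781]
ee_rot: [0.562, 0.827, -0.0, -0.003]
contact_force: [-0.8, 1.0, 0.2]
grip_width: 0.0237
gripper_force: 30.0
```

```bash
python3 w.py
```

```text
clk 29.45 pos [ 0.4368 -0.3555  0.0781] toolY deg 21.6 tq [-0.07  0.03  0.02] F [-0.8  1.   0.2] w 0.0237 gf 30.0 q7 1.16 tilt [0.    0.003]
```

arm_command(series="0.5 0 0 0 0; 0.5 0 0 0 0; 0.5 0 0 0 0; 0.5 0 0 0.03 0; 0.5 0 0 0.03 -4; 0.5 0.017 0.037 0 -4; 0.5 0.017 0.037 0 -4; 0.5 0.017 0.037 0 0")

```text
clock: 30.25
position: [0.4907, -0.245, 0.1429]
ee_rot: [0.647, 0.763, 0.001, 0.001]
contact_force: [1.0, 0.2, -0.4]
grip_width: 0.0431
gripper_force: 0.0
```

arm_command(series="0.5 0.017 0.037 0 0; 0.5 0.017 0.037 0 0; 0.5 0.017 0.037 0 0; 0.5 0.017 0.037 0 0; 0.5 0.017 0.037 0 0; 0.5 0.017 0.037 0 0; 0.5 0.017 0.033 0 0; 0.5 0 0 -0.03 0")

```text
clock: 31.05
position: [0.6133, 0.016, 0.1155]
ee_rot: [0.642, 0.766, 0.004, 0.002]
contact_force: [-0.1, 1.2, 0.1]
grip_width: 0.0433
gripper_force: 0.0
```

arm_command(series="0.5 0 0 -0.04 0; 0.5 0 0 -0.03 0; 0.5 0 0 0 0; 0.5 0 0 0 0; 0.5 0 0 0 0; 0.5 0 0 0 0; 0.5 0 0 0 0; 0.5 0 0 0 0")

```text
clock: 31.85
position: [0.6091, 0.009, 0.0422]
ee_rot: [0.645, 0.764, 0.0, 0.0]
contact_force: [-0.1, 0.6, 0.5]
grip_width: 0.0437
gripper_force: 0.0
```

```bash
python3 w.py; python3 -c "
from m import *
c=snap('top');blocks(c);plugs(c)"
```

```text
clk 31.85 pos [0.6091 0.009  0.0422] toolY deg 9.6 tq [-0.1   0.02  0.03] F [-0.1  0.6  0.5] w 0.0437 gf 0.0 q7 0.23 tilt [0. 0.]
block 95 [319. 140.] c [ 0.7631 -0.091 ] box 0.7626 -0.0921 L,W 32 20 long-axis deg 179 pca 175
obj 123 [177. 181.] c [0.6589 0.2546] box 0.6591 0.2549 L,W 62 15 long-axis deg 131 pca 127
obj 164 [201. 247.] c [0.4975 0.1897] box 0.4973 0.1896 L,W 33 31 long-axis deg 91 pca 67
obj 146 [361. 248.] c [ 0.4984 -0.1898] box 0.4987 -0.1897 L,W 32 29 long-axis deg 90 pca 116
obj 79 [219. 272.] c [0.44   0.1452] box 0.4403 0.1451 L,W 33 13 long-axis deg 136 pca 133
obj 81 [343. 275.] c [ 0.4346 -0.146 ] box 0.4345 -0.146 L,W 35 14 long-axis deg 157 pca 157
```

arm_command(series="0.5 -0.002 0.001 -0.02 0; 0.5 0 0 0 0; 0 0 0 0 0; 0 0 0 0 0; 0 0 0 0 0; 0 0 0 0 0; 0 0 0 0.03 0; 0 0 0 0.04 0")

```text
clock: 32.7
position: [0.6052, 0.0099, 0.0904]
ee_rot: [0.645, 0.764, -0.002, -0.001]
contact_force: [1.2, 0.2, 0.2]
grip_width: 0.0258
gripper_force: 30.0
```

arm_command(series="0 0 0 0.04 0; 0 0 0 0.01 0; 0 -0.013 -0.03 0 0; 0 -0.013 -0.03 0 0; 0 -0.013 -0.03 0 0; 0 -0.013 -0.03 0 0; 0 -0.013 -0.03 0 0; 0 -0.013 -0.03 0 0")

```text
clock: 33.5
position: [0.5279, -0.1711, 0.1411]
ee_rot: [0.645, 0.764, -0.0, -0.0]
contact_force: [0.3, 0.1, -0.9]
grip_width: 0.0256
gripper_force: 30.0
```

arm_command(series="0 -0.015 -0.03 0 0; 0 -0.015 -0.03 0 0; 0 -0.015 -0.03 0 0; 0 -0.015 -0.03 0 0; 0 -0.015 -0.03 0 0; 0 -0.015 -0.03 -0.03 0; 0 -0.002 -0.006 -0.03 0; 0 0 0 0 0")

```text
clock: 34.3
position: [0.4336, -0.3558, 0.0779]
ee_rot: [0.646, 0.763, -0.001, -0.003]
contact_force: [-0.4, 1.4, -0.4]
grip_width: 0.026
gripper_force: 30.0
```

```bash
python3 w.py
```

```text
clk 34.3 pos [ 0.4336 -0.3558  0.0779] toolY deg 9.5 tq [-0.02  0.08 -0.01] F [-0.4  1.4 -0.4] w 0.026 gf 30.0 q7 0.96 tilt [0.001 0.003]
```

arm_command(series="0.5 0 0 0 0; 0.5 0 0 0 0; 0.5 0 0 0 0; 0.5 0 0 0.03 0; 0.5 0 0 0.03 4; 0.5 0.019 0.031 0 4; 0.5 0.019 0.031 0 4; 0.5 0.019 0.031 0 0.5")

```text
clock: 35.1
position: [0.4951, -0.2616, 0.143]
ee_rot: [0.557, 0.83, 0.001, 0.001]
contact_force: [0.9, 0.3, -0.5]
grip_width: 0.0432
gripper_force: 0.0
```

arm_command(series="0.5 0.019 0.031 0 0; 0.5 0.019 0.031 0 0; 0.5 0.019 0.031 0 0; 0.5 0.019 0.031 0 0; 0.5 0.019 0.031 0 0; 0.5 0.019 0.031 0 0; 0.5 0.018 0.031 0 0; 0.5 0 0 -0.03 0")

```text
clock: 35.9
position: [0.6308, -0.0388, 0.1156]
ee_rot: [0.555, 0.832, 0.004, 0.003]
contact_force: [0.1, 0.9, -0.5]
grip_width: 0.0435
gripper_force: 0.0
```

arm_command(series="0.5 0 0 -0.04 0; 0.5 0 0 -0.03 0; 0.5 0 0 0 0; 0.5 0 0 0 0; 0.5 0 0 0 0; 0.5 0 0 0 0; 0.5 0 0 0 0; 0.5 0 0 0 0")

```text
clock: 36.7
position: [0.6262, -0.0461, 0.0423]
ee_rot: [0.558, 0.83, 0.0, 0.0]
contact_force: [0.2, 0.0, -0.4]
grip_width: 0.0437
gripper_force: 0.0
```

```bash
python3 w.py
```

```text
clk 36.7 pos [ 0.6262 -0.0461  0.0423] toolY deg 22.1 tq [-0.   -0.03 -0.01] F [ 0.2  0.  -0.4] w 0.0437 gf 0.0 q7 0.54 tilt [0. 0.]
```

arm_command(series="0.5 -0.002 0.001 -0.02 0; 0.5 0 0 0 0; 0 0 0 0 0; 0 0 0 0 0; 0 0 0 0 0; 0 0 0 0 0; 0 0 0 0.03 0; 0 0 0 0.04 0")

```text
clock: 37.5
position: [0.6221, -0.045, 0.0904]
ee_rot: [0.558, 0.83, -0.001, -0.002]
contact_force: [1.0, 0.2, -0.2]
grip_width: 0.0236
gripper_force: 30.0
```

arm_command(series="0 0 0 0.04 0; 0 0 0 0.01 0; 0 -0.013 -0.026 0 0; 0 -0.013 -0.026 0 0; 0 -0.013 -0.026 0 0; 0 -0.013 -0.026 0 0; 0 -0.013 -0.026 0 0; 0 -0.013 -0.026 0 0")

```text
clock: 38.3
position: [0.5449, -0.202, 0.1411]
ee_rot: [0.558, 0.83, 0.0, -0.0]
contact_force: [0.1, 0.5, -0.3]
grip_width: 0.0239
gripper_force: 30.0
```

arm_command(series="0 -0.016 -0.026 0 0; 0 -0.016 -0.026 0 0; 0 -0.016 -0.026 0 0; 0 -0.016 -0.026 0 0; 0 -0.016 -0.026 0 0; 0 -0.007 -0.01 -0.02 0; 0 0 0 -0.03 0; 0 0 0 0 0")

```text
clock: 39.1
position: [0.4564, -0.3399, 0.0879]
ee_rot: [0.559, 0.829, -0.0, -0.003]
contact_force: [-1.7, 1.2, -0.4]
grip_width: 0.0234
gripper_force: 30.0
```

```bash
python3 w.py
```

```text
clk 39.1 pos [ 0.4564 -0.3399  0.0879] toolY deg 22.1 tq [-0.07  0.01  0.02] F [-1.7  1.2 -0.4] w 0.0234 gf 30.0 q7 1.12 tilt [0.    0.003]
```

arm_command(series="0.5 0 0 0 0; 0.5 0 0 0 0; 0.5 0 0 0 0; 0.5 0 0 0.03 0; 0.5 0 0 0.02 8; 0.5 -0.004 0.04 0 8; 0.5 -0.004 0.04 0 8; 0.5 -0.004 0.04 0 8")

```text
clock: 39.9
position: [0.447, -0.2199, 0.1426]
ee_rot: [0.306, 0.952, 0.0, 0.001]
contact_force: [0.9, 0.8, 0.1]
grip_width: 0.043
gripper_force: 0.0
```

arm_command(series="0.5 -0.005 0.04 0 8; 0.5 -0.005 0.034 0 5; 0.5 0 0 -0.03 0; 0.5 0 0 -0.03 0; 0.5 0 0 -0.03 0; 0.5 0 0 0 0; 0.5 0 0 0 0; 0.5 0 0 0 0")

```text
clock: 40.7
position: [0.438, -0.1474, 0.0533]
ee_rot: [0.199, 0.98, 0.0, 0.001]
contact_force: [-0.1, -0.3, -0.1]
grip_width: 0.0435
gripper_force: 0.0
```

```bash
python3 w.py; python3 - <<'E'
from m import *
c=snap('top'); plugs(c); t=c['color']
s=snap('side')['color']
a=cv2.resize(t[220:320,300:480],None,fx=4,fy=4,interpolation=cv2.INTER_CUBIC)
cv2.imwrite('pics/t4.png',a[:,:,::-1])
E
```

```text
clk 40.7 pos [ 0.438  -0.1474  0.0533] toolY deg 67.1 tq [-0.01 -0.03 -0.04] F [-0.1 -0.3 -0.1] w 0.0435 gf 0.0 q7 1.46 tilt [0.    0.001]
obj 147 [318. 140.] c [ 0.7683 -0.0905] box 0.7685 -0.0914 L,W 37 30 long-axis deg 179 pca 166
obj 126 [177. 181.] c [0.659  0.2545] box 0.6587 0.2545 L,W 62 16 long-axis deg 126 pca 127
obj 162 [201. 247.] c [0.4974 0.1898] box 0.4973 0.1896 L,W 32 31 long-axis deg 47 pca 67
obj 79 [219. 272.] c [0.44   0.1452] box 0.4403 0.1451 L,W 33 13 long-axis deg 136 pca 133
obj 131 [260. 275.] c [0.4329 0.0501] box 0.4332 0.05 L,W 62 13 long-axis deg 57 pca 57
```

View pics/t4.png

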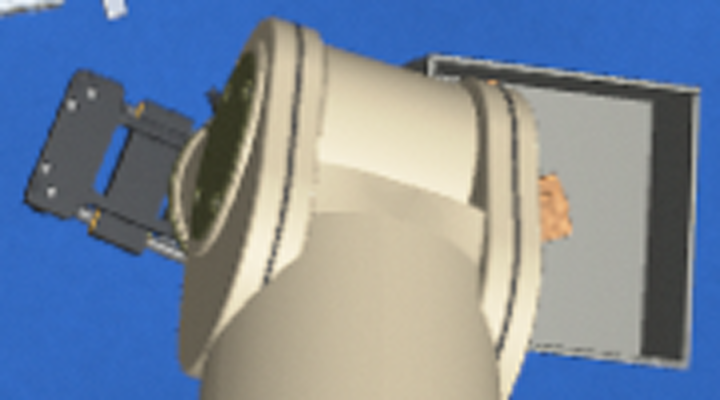

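The arm hides the plug, and one block shows in the bin (crop 555,208). Descend on the short plug and grip.

arm_command(series="0.5 -0.003 0.001 -0.02 0; 0.5 0 0 -0.016 0; 0.5 0 0 0 0; 0 0 0 0 0; 0 0 0 0 0; 0 0 0 0 0; 0 0 0 0 0; 0 0 0 0 0")

```text
clock: 41.6
position: [0.4339, -0.1461, 0.0157]
ee_rot: [0.198, 0.98, 0.0, 0.0]
contact_force: [0.3, 0.9, 2.2]
grip_width: 0.0139
gripper_force: 30.0
```

```bash
python3 w.py
```

```text
clk 41.6 pos [ 0.4339 -0.1461  0.0157] toolY deg 67.1 tq [0.01 0.07 0.03] F [0.3 0.9 2.2] w 0.0139 gf 30.0 q7 1.49 tilt [0. 0.]
```

arm_command(series="0 0 0 0.03 0; 0 0 0 0.04 0; 0 0 0 0.03 0; 0 0.016 0.01 0 -7; 0 0.02 0.012 0 -7; 0 0.02 0.012 0 -8; 0 0.02 0.012 0 -7; 0 0.02 0.012 0 -7")

```text
clock: 42.4
position: [0.5304, -0.0875, 0.1154]
ee_rot: [0.494, 0.87, 0.0, -0.0]
contact_force: [-0.9, 0.3, 0.4]
grip_width: 0.0136
gripper_force: 30.0
```

arm_command(series="0 0.02 0.012 0 -7; 0 0.02 0.012 0 -8; 0 0.02 0.012 0 -7; 0 0.002 0.004 0 0; 0 0 0 0 0; 0 0 0 -0.03 0; 0 0 0 -0.03 0; 0 0 0 0 0")

```text
clock: 43.2
position: [0.5882, -0.0489, 0.052]
ee_rot: [0.648, 0.761, -0.002, -0.002]
contact_force: [-1.0, -0.5, -1.1]
grip_width: 0.0137
gripper_force: 30.0
```

```bash
python3 w.py; python3 -c "
from m import *
c=snap('top');plugs(c)
g=c['color'][150:290,190:350]; cv2.imwrite('pics/t5.png',cv2.resize(g,None,fx=4,fy=4,interpolation=cv2.INTER_CUBIC)[:,:,::-1])"
```

```text
clk 43.2 pos [ 0.5882 -0.0489  0.052 ] toolY deg 9.1 tq [-0.11  0.07 -0.  ] F [-1.  -0.5 -1.1] w 0.0137 gf 30.0 q7 0.3 tilt [0.002 0.002]
obj 125 [177. 181.] c [0.6591 0.2545] box 0.659 0.2545 L,W 62 15 long-axis deg 123 pca 127
obj 163 [201. 247.] c [0.4974 0.1897] box 0.4973 0.1896 L,W 32 31 long-axis deg 47 pca 72
obj 148 [361. 248.] c [ 0.4983 -0.1899] box 0.4987 -0.1897 L,W 32 29 long-axis deg 90 pca 114
obj 79 [219. 272.] c [0.44   0.1452] box 0.4403 0.1451 L,W 33 13 long-axis deg 136 pca 133
```

View pics/t5.png

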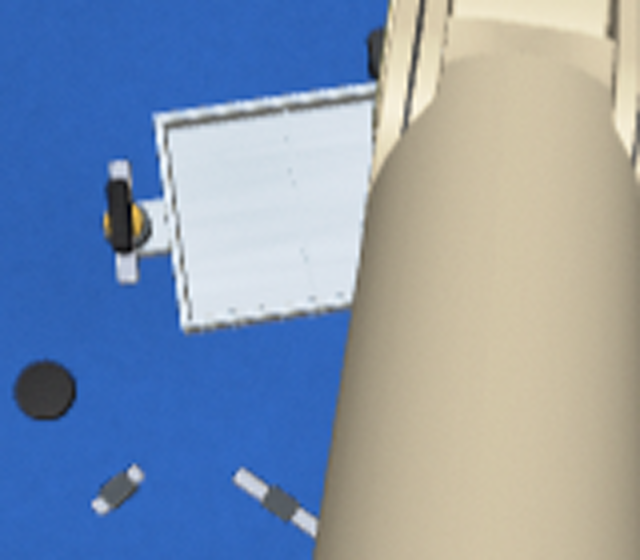

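The arm hides the narrow row; the tray's wide row is empty and the remaining plugs lie where they were. Lower and release.

arm_command(series="0 0.002 0 -0.015 0; 0 0 0 -0.012 0; 0 0 0 -0.003 0; 0 0 0 0 0; 0.3 0 0 0 0; 0.3 0 0 0 0; 0.3 0 0 0 0; 0.3 0 0 0.01 0")

```text
clock: 44.05
position: [0.593, -0.048, 0.035]
ee_rot: [0.649, 0.761, -0.001, -0.001]
contact_force: [-1.1, 0.9, 0.4]
grip_width: 0.025
gripper_force: 0.0
```

```bash
python3 w.py
```

```text
clk 44.05 pos [ 0.593 -0.048  0.035] toolY deg 9.1 tq [-0.09  0.06 -0.02] F [-1.1  0.9  0.4] w 0.025 gf 0.0 q7 0.31 tilt [0.001 0.001]
```

arm_command(series="0.35 0 0 0.04 0; 0.45 0 0 0.04 0; 0.5 -0.02 0.012 0 -7; 0.5 -0.02 0.012 0 -7; 0.5 -0.02 0.012 0 -7; 0.5 -0.02 0.012 0 -7; 0.5 -0.02 0.012 0 -7; 0.5 -0.02 0.012 0 -7")

```text
clock: 44.85
position: [0.4732, 0.0243, 0.1163]
ee_rot: [0.88, 0.476, 0.001, 0.0]
contact_force: [0.5, 0.9, 0.0]
grip_width: 0.0435
gripper_force: 0.0
```

arm_command(series="0.5 -0.02 0.013 0 0; 0.5 -0.02 0.013 0 0; 0.5 0 0 -0.03 0; 0.5 0 0 -0.03 0; 0.5 0 0 0 0; 0.5 0 0 0 0; 0.5 0 0 0 0; 0.5 0 0 0 0")

```text
clock: 45.65
position: [0.4348, 0.0501, 0.0568]
ee_rot: [0.878, 0.478, 0.001, 0.0]
contact_force: [0.2, 0.9, 0.1]
grip_width: 0.0438
gripper_force: 0.0
```

```bash
python3 w.py; python3 -c "
from m import *
c=snap('top');plugs(c,.014);print();c=snap('side');plugs(c,.014)"
```

```text
clk 45.65 pos [0.4348 0.0501 0.0568] toolY deg -32.9 tq [-0.09  0.13 -0.02] F [0.2 0.9 0.1] w 0.0438 gf 0.0 q7 -0.74 tilt [0.001 0.   ]
obj 146 [318. 140.] c [ 0.766  -0.0898] box 0.7663 -0.0908 L,W 37 30 long-axis deg 179 pca 165
obj 123 [177. 181.] c [0.6572 0.2534] box 0.6572 0.253 L,W 62 14 long-axis deg 126 pca 127
obj 163 [201. 247.] c [0.4969 0.1887] box 0.4968 0.1886 L,W 32 31 long-axis deg 46 pca 67
obj 146 [361. 248.] c [ 0.4977 -0.1886] box 0.4982 -0.1884 L,W 32 28 long-axis deg 90 pca 115

obj 169 [268. 173.] c [ 0.7689 -0.0913] box 0.7694 -0.0914 L,W 63 31 long-axis deg 136 pca 138
obj 131 [368. 205.] c [ 0.4991 -0.1908] box 0.5 -0.1914 L,W 47 27 long-axis deg 119 pca 117
obj 152 [191. 277.] c [0.6562 0.2553] box 0.6567 0.2554 L,W 64 15 long-axis deg 129 pca 128
obj 171 [260. 305.] c [0.4954 0.1921] box 0.4956 0.1927 L,W 32 30 long-axis deg 136 pca 153
obj 97 [294. 308.] c [0.438  0.1469] box 0.4386 0.1468 L,W 37 13 long-axis deg 134 pca 132
```

arm_command(series="0.5 -0.002 0 -0.02 0; 0.5 0 0 -0.02 0; 0.5 0 0 0 0; 0 0 0 0 0; 0 0 0 0 0; 0 0 0 0 0; 0 0 0 0 0; 0 0 0 0 0")

```text
clock: 46.55
position: [0.4318, 0.05, 0.0156]
ee_rot: [0.878, 0.478, 0.0, 0.0]
contact_force: [-0.4, 0.7, 1.5]
grip_width: 0.0133
gripper_force: 30.0
```

```bash
python3 w.py
```

```text
clk 46.55 pos [0.4318 0.05   0.0156] toolY deg -32.9 tq [-0.12  0.18 -0.04] F [-0.4  0.7  1.5] w 0.0133 gf 30.0 q7 -0.7 tilt [0. 0.]
```

arm_command(series="0 0 0 0.03 0; 0 0 0 0.04 0; 0 0 0 0.03 0; 0 0.015 0.002 0 2; 0 0.02 0.004 0 2; 0 0.02 0.004 0 2; 0 0.02 0.004 0 2; 0 0.02 0.004 0 2")

```text
clock: 47.35
position: [0.5274, 0.0682, 0.1154]
ee_rot: [0.833, 0.553, -0.0, -0.0]
contact_force: [0.2, -0.8, -1.3]
grip_width: 0.0134
gripper_force: 30.0
```

arm_command(series="0 0.02 0.003 0 2; 0 0.02 0.003 0 0; 0 0.008 0 0 0; 0 0 0 -0.03 0; 0 0 0 -0.03 0; 0 0 0 0 0; 0 0 0 0 0; 0 0 0 0 0")

```text
clock: 48.15
position: [0.5756, 0.074, 0.0572]
ee_rot: [0.824, 0.567, 0.001, 0.0]
contact_force: [-0.1, 0.5, -0.3]
grip_width: 0.0137
gripper_force: 30.0
```

```bash
python3 w.py; python3 -c "
from m import *
c=snap('top');plugs(c)"
```

```text
clk 48.15 pos [0.5756 0.074  0.0572] toolY deg -20.9 tq [-0.18  0.08  0.02] F [-0.1  0.5 -0.3] w 0.0137 gf 30.0 q7 -0.43 tilt [0.001 0.   ]
obj 146 [318. 140.] c [ 0.7682 -0.0905] box 0.7685 -0.0914 L,W 37 30 long-axis deg 179 pca 165
obj 124 [177. 181.] c [0.6588 0.2547] box 0.6589 0.2545 L,W 62 15 long-axis deg 122 pca 127
obj 147 [361. 248.] c [ 0.4983 -0.1898] box 0.4987 -0.1897 L,W 32 29 long-axis deg 90 pca 115
```

arm_command(series="0 0 0 -0.02 0; 0 0 0 -0.012 0; 0 0 0 -0.003 0; 0 0 0 0 0; 0.3 0 0 0 0; 0.3 0 0 0 0; 0.3 0 0 0 0; 0.3 0 0 0.01 0")

```text
clock: 49.0
position: [0.5739, 0.0738, 0.0298]
ee_rot: [0.824, 0.567, -0.001, -0.0]
contact_force: [0.2, 0.1, 0.0]
grip_width: 0.0256
gripper_force: 0.0
```

arm_command(series="0.35 0 0 0.04 0; 0.45 0 0 0.04 8; 0.5 0.01 0.02 0 8; 0.5 0.01 0.02 0 8; 0.5 0.01 0.02 0 8; 0.5 0.01 0.02 0 8; 0.5 0.01 0.02 0 8; 0.5 0.01 0.02 0 8")

```text
clock: 49.8
position: [0.6353, 0.1946, 0.1113]
ee_rot: [0.458, 0.889, 0.0, 0.0]
contact_force: [0.9, -0.1, 0.7]
grip_width: 0.0434
gripper_force: 0.0
```

arm_command(series="0.5 0.01 0.02 0 2; 0.5 0.01 0.02 0 0; 0.5 0.004 0.02 0 0; 0.5 0 0 -0.03 0; 0.5 0 0 -0.03 0; 0.5 0 0 0 0; 0.5 0 0 0 0; 0.5 0 0 0 0")

```text
clock: 50.6
position: [0.66, 0.2541, 0.0529]
ee_rot: [0.446, 0.895, 0.001, 0.001]
contact_force: [0.2, 0.6, 0.5]
grip_width: 0.0435
gripper_force: 0.0
```

```bash
python3 w.py; python3 -c "
from m import *
for n in ['top','side']: print(n); plugs(snap(n))"
```

```text
clk 50.6 pos [0.66   0.2541 0.0529] toolY deg 37.1 tq [-0.04  0.05 -0.01] F [0.2 0.6 0.5] w 0.0435 gf 0.0 q7 0.28 tilt [0.001 0.001]
top
obj 146 [318. 140.] c [ 0.7682 -0.0905] box 0.7685 -0.0914 L,W 37 30 long-axis deg 179 pca 165
obj 163 [201. 247.] c [0.4974 0.1897] box 0.4973 0.1896 L,W 32 31 long-axis deg 47 pca 72
obj 147 [361. 248.] c [ 0.4983 -0.1898] box 0.4987 -0.1897 L,W 32 29 long-axis deg 90 pca 115
obj 79 [219. 272.] c [0.44   0.1452] box 0.4403 0.1451 L,W 33 13 long-axis deg 136 pca 133
side
obj 117 [368. 205.] c [ 0.5013 -0.1957] box 0.5015 -0.1961 L,W 45 24 long-axis deg 119 pca 119
obj 171 [260. 305.] c [0.4977 0.1905] box 0.498 0.1911 L,W 33 30 long-axis deg 136 pca 153
obj 98 [294. 308.] c [0.4399 0.1448] box 0.4405 0.1448 L,W 37 13 long-axis deg 134 pca 132
```

arm_command(series="0.5 -0.001 0 -0.02 0; 0.5 0 0 -0.017 0; 0.5 0 0 0 0; 0 0 0 0 0; 0 0 0 0 0; 0 0 0 0 0; 0 0 0 0 0; 0 0 0 0 0")

```text
clock: 51.5
position: [0.6585, 0.254, 0.0146]
ee_rot: [0.445, 0.895, 0.001, 0.001]
contact_force: [-1.6, -0.6, 7.0]
grip_width: 0.0136
gripper_force: 31.0
```

```bash
python3 w.py
```

```text
clk 51.5 pos [0.6585 0.254  0.0146] toolY deg 37.1 tq [-0.29  0.39  0.  ] F [-1.6 -0.6  7. ] w 0.0136 gf 31.0 q7 0.29 tilt [0.001 0.001]
```

arm_command(series="0 0 0 0.03 0; 0 0 0 0.04 0; 0 0 0 0.03 0; 0 -0.004 -0.02 0 -7; 0 -0.004 -0.02 0 -7; 0 -0.004 -0.02 0 -8; 0 -0.004 -0.02 0 -7; 0 -0.004 -0.02 0 -7")

```text
clock: 52.3
position: [0.6375, 0.1531, 0.1134]
ee_rot: [0.702, 0.712, 0.0, -0.0]
contact_force: [-0.9, -0.2, -0.8]
grip_width: 0.0137
gripper_force: 30.0
```

arm_command(series="0 -0.004 -0.02 0 -7; 0 -0.004 -0.02 0 -8; 0 0 -0.02 0 -7; 0 0 -0.01 0 0; 0 0 0 0 0; 0 0 0 -0.03 0; 0 0 0 -0.03 0; 0 0 0 0 0")

```text
clock: 53.1
position: [0.627, 0.0853, 0.0494]
ee_rot: [0.822, 0.569, -0.003, -0.002]
contact_force: [-1.0, 0.2, -1.3]
grip_width: 0.0139
gripper_force: 30.0
```

```bash
python3 w.py; python3 -c "
from m import *
for n in ['top','side']: print(n); plugs(snap(n))"
```

```text
clk 53.1 pos [0.627  0.0853 0.0494] toolY deg -20.6 tq [-0.09  0.15  0.03] F [-1.   0.2 -1.3] w 0.0139 gf 30.0 q7 -0.4 tilt [0.003 0.002]
top
obj 146 [318. 140.] c [ 0.7682 -0.0905] box 0.7685 -0.0914 L,W 37 30 long-axis deg 179 pca 165
obj 148 [361. 248.] c [ 0.4983 -0.1899] box 0.4987 -0.1897 L,W 32 29 long-axis deg 90 pca 114
side
obj 105 [368. 205.] c [ 0.5014 -0.1964] box 0.5011 -0.1959 L,W 43 24 long-axis deg 119 pca 118
obj 172 [260. 305.] c [0.4978 0.1905] box 0.498 0.191 L,W 33 30 long-axis deg 136 pca 153
obj 99 [294. 308.] c [0.4399 0.1449] box 0.4405 0.1448 L,W 37 13 long-axis deg 134 pca 132
```

arm_command(series="0 0 -0.001 -0.015 0; 0 0 0 -0.01 0; 0 0 0 -0.004 0; 0 0 0 0 0; 0.3 0 0 0 0; 0.3 0 0 0 0; 0.3 0 0 0 0; 0.3 0 0 0.01 0")

```text
clock: 54.0
position: [0.629, 0.0828, 0.0339]
ee_rot: [0.824, 0.567, -0.001, -0.0]
contact_force: [-0.5, 0.6, 0.1]
grip_width: 0.0255
gripper_force: 0.0
```

arm_command(series="0.35 0 0 0.04 0; 0.45 0 0 0.04 7; 0.5 -0.019 0.006 0 7; 0.5 -0.019 0.006 0 7; 0.5 -0.019 0.006 0 7; 0.5 -0.019 0.006 0 7; 0.5 -0.019 0.006 0 7; 0.5 -0.019 0.006 0 7")

```text
clock: 54.8
position: [0.5153, 0.119, 0.1155]
ee_rot: [0.512, 0.859, 0.0, 0.0]
contact_force: [0.0, 0.0, 0.7]
grip_width: 0.0432
gripper_force: 0.0
```

arm_command(series="0.5 -0.019 0.006 0 7; 0.5 -0.019 0.006 0 8; 0.5 -0.019 0.006 0 0; 0.5 -0.019 0.007 0 0; 0.5 0 0 -0.03 0; 0.5 0 0 -0.03 0; 0.5 0 0 0 0; 0.5 0 0 0 0")

```text
clock: 55.6
position: [0.44, 0.1438, 0.0554]
ee_rot: [0.398, 0.917, -0.0, 0.0]
contact_force: [0.1, -0.9, 0.1]
grip_width: 0.0436
gripper_force: 0.0
```

```bash
python3 w.py; python3 -c "
from m import *
for n in ['top','side']: print(n); plugs(snap(n))
c=snap('top'); g=c['color'][150:240,220:340]; cv2.imwrite('pics/t6.png',cv2.resize(g,None,fx=6,fy=6,interpolation=cv2.INTER_CUBIC)[:,:,::-1])"
```

```text
clk 55.6 pos [0.44   0.1438 0.0554] toolY deg 43.1 tq [-0.08  0.03  0.  ] F [ 0.1 -0.9  0.1] w 0.0436 gf 0.0 q7 0.37 tilt [0. 0.]
top
obj 146 [318. 140.] c [ 0.7682 -0.0905] box 0.7685 -0.0914 L,W 37 30 long-axis deg 179 pca 165
obj 146 [361. 248.] c [ 0.4983 -0.1899] box 0.4987 -0.1897 L,W 32 29 long-axis deg 90 pca 115
side
obj 99 [294. 308.] c [0.44   0.1446] box 0.4405 0.1448 L,W 37 13 long-axis deg 134 pca 132
```

View pics/t6.png

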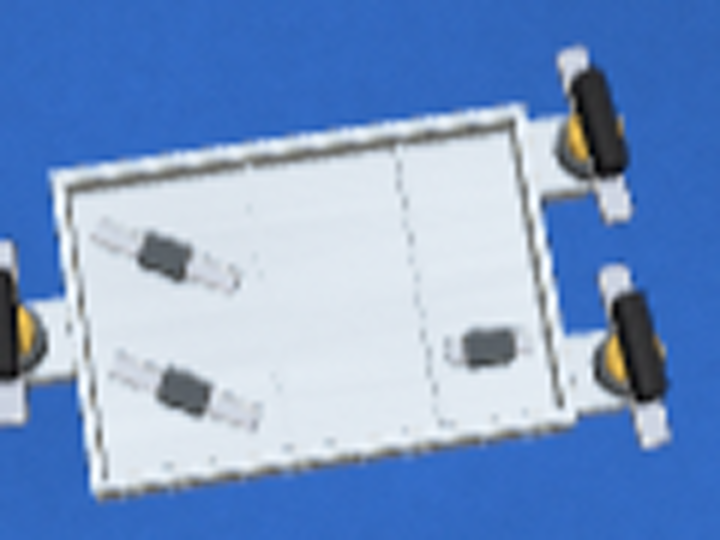

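Three plugs lie flat in their rows: long ones at crop (165,255) and (185,390), short at (488,347). Now the last short one.

arm_command(series="0.5 0 0.001 -0.02 0; 0.5 0 0 -0.02 0; 0.5 0 0 0 0; 0 0 0 0 0; 0 0 0 0 0; 0 0 0 0 0; 0 0 0 0 0; 0 0 0 0 0")

```text
clock: 56.55
position: [0.4399, 0.145, 0.0147]
ee_rot: [0.398, 0.917, 0.0, 0.0]
contact_force: [-1.0, 0.4, 2.0]
grip_width: 0.0133
gripper_force: 30.0
```

```bash
python3 w.py
```

```text
clk 56.55 pos [0.4399 0.145  0.0147] toolY deg 43.1 tq [-0.05  0.11  0.01] F [-1.   0.4  2. ] w 0.0133 gf 30.0 q7 0.38 tilt [0. 0.]
```

arm_command(series="0 0 0 0.03 0; 0 0 0 0.04 0; 0 0 0 0.03 0; 0 0.016 -0.014 0 -4; 0 0.02 -0.017 0 -4; 0 0.02 -0.017 0 -4; 0 0.02 -0.017 0 -4; 0 0.02 -0.017 0 -4")

```text
clock: 57.35
position: [0.5364, 0.0615, 0.1137]
ee_rot: [0.553, 0.833, -0.0, -0.0]
contact_force: [1.1, 0.1, 0.2]
grip_width: 0.0138
gripper_force: 30.0
```

arm_command(series="0 0.02 -0.017 0 -4; 0 0.02 -0.017 0 -4; 0 0.02 -0.017 0 -4; 0 0.02 -0.017 0 -2; 0 0.02 -0.017 0 0; 0 0.015 -0.014 0 0; 0 0 -0.003 0 0; 0 0 0 0 0")

```text
clock: 58.15
position: [0.6502, -0.0403, 0.1134]
ee_rot: [0.65, 0.76, -0.001, -0.0]
contact_force: [-0.8, 0.8, -1.0]
grip_width: 0.0137
gripper_force: 30.0
```

arm_command(series="0 0 0 -0.03 0; 0 0 0 -0.03 0; 0 0 0 0 0; 0 0 0 0 0; 0 0 0 0 0; 0 0 0 0 0; 0 0 0 0 0; 0 0 0 0 0")

```text
clock: 58.95
position: [0.6511, -0.0391, 0.0552]
ee_rot: [0.649, 0.761, 0.0, 0.0]
contact_force: [0.1, 0.4, -1.0]
grip_width: 0.0135
gripper_force: 30.0
```

```bash
python3 w.py
```

```text
clk 58.95 pos [ 0.6511 -0.0391  0.0552] toolY deg 9.1 tq [-0.08 -0.01  0.02] F [ 0.1  0.4 -1. ] w 0.0135 gf 30.0 q7 0.3 tilt [0. 0.]
```

Lower, release, retreat toward the back side, and look at everything.

arm_command(series="0 0 0 -0.02 0; 0 0 0 -0.012 0; 0 0 0 -0.002 0; 0 0 0 0 0; 0.3 0 0 0 0; 0.3 0 0 0 0; 0.3 0 0 0 0; 0.3 0 0 0.01 0")

```text
clock: 59.75
position: [0.6498, -0.039, 0.0294]
ee_rot: [0.649, 0.761, -0.001, -0.001]
contact_force: [-0.6, 0.4, 0.0]
grip_width: 0.0256
gripper_force: 0.0
```

arm_command(series="0.35 0 0 0.04 0; 0.45 0 0 0.05 0; 0.5 -0.01 0.03 0.04 0; 0.5 -0.01 0.04 0.02 0; 0.5 -0.01 0.04 0 0; 0.5 -0.01 0.04 0 0; 0.5 -0.01 0.04 0 0; 0.5 -0.01 0.04 0 0")

```text
clock: 60.55
position: [0.5903, 0.1918, 0.1805]
ee_rot: [0.649, 0.761, 0.0, 0.0]
contact_force: [0.8, 0.2, -0.1]
grip_width: 0.0432
gripper_force: 0.0
```

arm_command(series="0.5 -0.01 0.03 0 0; 0.5 -0.01 0.03 0 0; 0.5 0 0 0 0; 0.5 0 0 0 0; 0.5 0 0 0 0; 0.5 0 0 0 0; 0.5 0 0 0 0; 0.5 0 0 0 0")

```text
clock: 61.35
position: [0.5712, 0.2497, 0.1798]
ee_rot: [0.649, 0.761, 0.0, 0.0]
contact_force: [0.4, 0.2, 0.0]
grip_width: 0.0438
gripper_force: 0.0
```

```bash
python3 w.py; python3 -c "
from m import *
c=snap('top');plugs(c); blocks(c); g=c['color'][130:330,60:480]; cv2.imwrite('pics/t7.png',cv2.resize(g,None,fx=1.9,fy=1.9,interpolation=cv2.INTER_CUBIC)[:,:,::-1])"
```

```text
clk 61.35 pos [0.5712 0.2497 0.1798] toolY deg 9.0 tq [-0.07  0.02  0.03] F [0.4 0.2 0. ] w 0.0438 gf 0.0 q7 -0.25 tilt [0. 0.]
obj 146 [318. 140.] c [ 0.7682 -0.0905] box 0.7685 -0.0914 L,W 37 30 long-axis deg 179 pca 165
obj 163 [201. 247.] c [0.4975 0.1898] box 0.4973 0.1896 L,W 33 31 long-axis deg 91 pca 63
obj 145 [361. 248.] c [ 0.4984 -0.1898] box 0.4987 -0.1897 L,W 32 29 long-axis deg 90 pca 116
block 119 [317. 140.] c [ 0.7624 -0.0881] box 0.7626 -0.0884 L,W 32 27 long-axis deg 179 pca 160
```

View pics/t7.png

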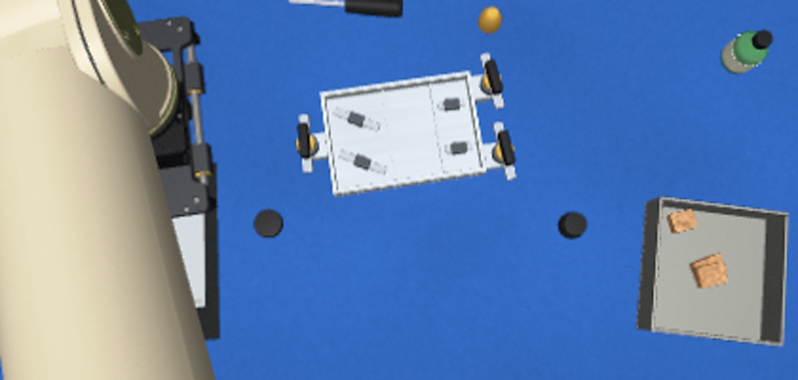

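The picture shows all four plugs flat in their rows, at (357,119), (362,162), (451,104) and (459,148). The blocks are in the bin at (682,221) and stacked at (709,270). The straps are clear and the bystanders haven't moved, so I'm handing in.

```bash
python3 -c "
from h import *
print(r.hand_in())"
```

```text
the job is handed in; nothing more can be done
None
```

I handed the job in at about 61 s, but `hand_in()` returned no verdict: all three clamps are undone about 90° or more, the cover is flat on the mat, the three blocks are in the bin (two look stacked), and the four plugs I found (two short, two long) lie in their rows.

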